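# Make up two grinding-wheel arbors from the loose wheels and flanges

## Task

Make up the two wheel arbors standing on the bench: on each spindle fit the straight grinding wheel whose bore suits that spindle, down flat against the back flange, and then on top of it the clamp flange of the same bore, hub up and flat on the wheel, ready for the nut. The cup wheel is not wanted: leave it, the paste tin and the angle cube where they are.

Things in the scene. Friction and masses are not known exactly. Their poses are not given: they have to be found in the camera images.
- slim_arbor: The slim wheel arbor, fixed upright on a grey block 72 mm square, 14 mm high. Above it a dark back flange 44 mm across; its flat top, the seat, is 26 mm above the bench. From the seat a steel spindle of 14 mm diameter rises 30 mm, then tapers over 4 mm to a threaded end of 9 mm diameter, whose tip is 72 mm above the bench. The thinner spindle of the two. Origin: on its axis at bench level, z up.
- thick_arbor: The thick wheel arbor, fixed upright on a grey block 72 mm square, 14 mm high. Above it a dark back flange 56 mm across; its flat top, the seat, is 26 mm above the bench. From the seat a steel spindle of 25 mm diameter rises 30 mm, then tapers over 4 mm to a threaded end of 14 mm diameter, whose tip is 72 mm above the bench. The thicker spindle of the two. Origin: on its axis at bench level, z up.
- small_wheel: The smaller straight (flat, parallel-faced) grey grinding wheel lying on the bench, 52 mm across and 18 mm thick, with a through bore of 17 mm in a steel bush and a brown card ring on each face; goes on the slim arbor. Origin: centre of its underside, z up. About 90 g.
- large_wheel: The larger straight (flat, parallel-faced) grey grinding wheel lying on the bench, 64 mm across and 18 mm thick, with a through bore of 28 mm in a steel bush and a brown card ring on each face; goes on the thick arbor. Origin: centre of its underside, z up. About 120 g.
- small_flange: The smaller bright steel clamp flange lying on the bench, hub up: a disc 44 mm across and 6 mm thick with a hub 32 mm across standing 10 mm above it (16 mm in all), and a through bore of 17 mm; grip it by the hub; goes on top of the small wheel on the slim arbor. Origin: centre of its underside, z up. About 100 g.
- large_flange: The larger bright steel clamp flange lying on the bench, hub up: a disc 56 mm across and 6 mm thick with a hub 44 mm across standing 10 mm above it (16 mm in all), and a through bore of 28 mm; grip it by the hub; goes on top of the large wheel on the thick arbor. Origin: centre of its underside, z up. About 140 g.
- cup_wheel: A flaring cup wheel of the same grey stone, standing mouth up: 44 mm across below, 57 mm at the rim, 30 mm high, hollow, bore 17 mm. Not wanted; leave it. Origin: centre of its underside.
- paste_tin: A round white paste tin with a dark green top, 70 mm across and 27 mm high. Leave it. Origin: centre of its underside.
- angle_cube: A dark digital angle cube, 32 x 55 x 55 mm. Leave it. Origin: centre of its underside.
Mind the look-alikes: they are no part of the job. Leave any red look-alike of the small_flange alone. What is shaped like the small_wheel but orange is not meant.

How it is judged:
By the outcome, as a careful person would: the job done as asked, in the order asked, and still so for the second after the job is handed in, with the robot touching nothing.
It also fails if it takes over 90 s, if anything falls off the work surface, if the arm or the gripper's body presses on something with over 40 N, if the wrist force passes 120 N, or if a joint passes its speed limit or range.

## Robot

A 7-joint arm with a two-finger parallel gripper is mounted at the origin on a cart in front of the work surface, level with it; the furniture and walls round the work are solid. World frame = base frame: x ahead of the robot, y to its left, z up, the work surface at z = 0. Lengths are in mm, angles in rad, forces in N, time in s.
With the tool pointing down it reaches from about 400 to 900 mm from the base axis. Payload 5.5 kg.
Tool frame: the origin (TCP) lies between the finger pads; the fingertips stand 11 mm ahead of it and the grasp point (between the pads) lies 8 mm behind it; z points along the fingers, x is the direction in which the jaws open and shut, and the axes are right-handed (so a half turn about z gives the same grasp; the last joint's range is limited). The gripper opens to 92 mm and grips with 3 to 60 N. Pads are 19 mm wide; open, the fingers measure 130 mm over their backs; the gripper's body (75 mm by 190 mm) begins 47 mm behind the grasp point.
Start: joints at [-0.863, 0.501, -0.427, 1.55, 0.221, 1.138, -0.21], TCP at [279.645, 586.77, 237.729] pointing down, gripper open.
Joint ranges: [-2.88, 2.88], [-0.31, 2.03], [-1.54, 1.56], [0.2, 2.42], [-1.41, 4.55], [0.19, 2.02], [-2.57, 2.57]. Speed limits (rad/s): [2.57, 2.57, 3.14, 3.14, 3.14, 3.14, 3.14].

## Interface

Orientations are given as a unit quaternion [w, x, y, z].
In Python, from rig import monitor, cams, order gives the robot as it stands. The module is installed in compiled form; this text tells all that it offers.
- The arm moves only by the tool step_arm, never from a script. Its argument "plan" is a list of rows, each an object of numbers: "fingers": the finger opening in m, from 0 to 0.0918; "tx", "ty", "tz": the shift along the tool's x, y, z in m; "spin": the turn about the tool's z in rad. A call has 1 to 10 rows; each row is the pose to reach, as a shift and turn from the pose measured when the call began, along the tool's axes at that moment; what a row does not reach only later rows make up. A row lasts 1/12 s, in which the tool goes at most 41.7 mm and 7.16 degrees, less where a joint would pass 70% of its speed; a pose out of reach is approached as far as the arm can. A call with a gripper value outside its range is refused whole. The fingers move at their own pace and stop on an object; the grip force is fixed at half the most. Time passes only in rows, so rows that repeat a pose let the fingers close. It gives the time, the measured TCP pose, the force and the opening at its end, in the units of the state.
- monitor.read_state(): the state, without advancing time (a new reading comes with each control period).
- cams.camera(name): name is "scene" or "top" or "wrist"; returns a dict with "image" (384x512x3 uint8, red, green, blue), "range_z" (384x512 float32, mm along the optical axis (not along the pixel's ray), 0 where there is no reading), "mtx" (3x3 intrinsics, pixels), "xyz" and "orientation" of the camera in the world; the wrist camera has in their place "mount" (4x4, takes a point from camera to tool coordinates, whose origin is the TCP and whose axes are the tool frame's). Camera axes: x right, y up, looking along -z (the intrinsics and any distortion apply to the point x, -y, -z); pixel columns grow to the right and rows downward; lengths in mm; the calibration is good to about 2 mm. A picture is of the moment at which its call begins: read the wrist's pose just before it.
- order.finish_job(): hands the job in, once; it reports no verdict.
The state is a dict: "time": time; "joint_positions": joint angles; "joint_vel": joint speeds; "joint_efforts": joint torques, N m; "tcp_pos": TCP position; "ee_rot": TCP orientation; "contact_force": force on the tool from outside, world axes, zero at the start; "ft_torque": the same for the moment, N m; "grip_width": finger opening in mm.
Only numpy, scipy, OpenCV 4.12 (cv2) and the standard library are available. Lean on these libraries where they do the work, as an engineer would, in place of code of your own. Each camera call takes 0.05 s, during which the arm holds its last target. There are 200 camera calls.

## Working session

There is one attempt and no reset: what is moved stays moved. The work goes in short steps, Python scripts to look and compute and a tool call to move; the robot and the scene stay as the last step left them, time stands still between calls to the robot, and variables do not carry over. Pictures are saved under pics/ and viewed, about 12 in all and at most 16, crops included, and the job is handed in when it is done.

Besides the shell and the picture viewer there is one more tool, called after ">>>" as name(argument=value, ...), one argument or row to a line, values as JSON. step_arm: Moves the arm, as the interface text tells. Its arguments: {"type":"object","properties":{"plan":{"type":"array"}},"required":["plan"]}

```bash
mkdir -p pics; cat > h.py <<'E'
import numpy as np, cv2
from scipy.spatial.transform import Rotation as R
from rig import monitor, cams, order
def rot(q): return R.from_quat([q[1],q[2],q[3],q[0]]).as_matrix()
def shot(name, fn=None):
    s=monitor.read_state(); c=cams.camera(name)
    if name=="wrist":
        T=np.eye(4); T[:3,:3]=rot(s["ee_rot"]); T[:3,3]=s["tcp_pos"]; T=T@np.array(c["mount"])
        c["Rm"],c["t"]=T[:3,:3],T[:3,3]
    else: c["Rm"],c["t"]=rot(c["orientation"]),np.array(c["xyz"])
    if fn: cv2.imwrite("pics/"+fn, c["image"][:,:,::-1])
    c["s"]=s; return c
def ray(c,uv):
    uv=np.atleast_2d(np.float64(uv)); K=np.array(c["mtx"])
    d=np.c_[(uv[:,0]-K[0,2])/K[0,0], -(uv[:,1]-K[1,2])/K[1,1], -np.ones(len(uv))]
    return d@c["Rm"].T
def onplane(c,uv,z):
    d=ray(c,uv); return c["t"]+d*((z-c["t"][2])/d[:,2])[:,None]
def cloud(c):
    h,w=c["range_z"].shape; v,u=np.mgrid[:h,:w]
    return (c["t"]+ray(c,np.c_[u.ravel(),v.ravel()])*c["range_z"].reshape(-1,1)).reshape(h,w,3)
E
python3 - <<'E'
from h import *
s=monitor.read_state(); print(s)
for n in("scene","top","wrist"):
    c=shot(n,n+"0.png"); print(n,c["mtx"],c["t"],c["Rm"].round(3),c.get("mount"),[k for k in c])
E
```

```text
{'time': 0.0, 'joint_positions': array([-0.86279536,  0.50187643, -0.42677343,  1.55142416,  0.22077026,
        1.13828688, -0.21033163]), 'joint_vel': array([ 1.94193823e-03,  6.36610401e-04,  1.68323570e-03, -9.03339357e-04,
       -7.33563054e-04,  9.94855746e-05, -6.54399872e-04]), 'joint_efforts': array([ 3.43431293e-04, -5.66591692e+01, -5.81623524e+00, -2.79115140e+01,
       -6.86331885e-02,  3.07741051e-02,  1.76179174e-04]), 'tcp_pos': array([279.43436971, 586.13035123, 236.66958319]), 'ee_rot': array([ 4.77802648e-04,  8.45661246e-01,  5.33719130e-01, -8.48214021e-04]), 'contact_force': array([-0.47053032,  0.93979142,  0.22858182]), 'ft_torque': array([-0.0046628 , -0.01723945, -0.01461917]), 'grip_width': 91.96752274146422}
scene [[367.4081534    0.         261.50134341]
 [  0.         367.4081534  196.92816725]
 [  0.           0.           1.        ]] [ 49.35838151 418.44691075 710.8227704 ] [[-0.477  0.693 -0.541]
 [-0.879 -0.378  0.291]
 [-0.002  0.614  0.789]] None ['image', 'range_z', 'mtx', 'xyz', 'orientation', 'Rm', 't', 's']
top [[419.40810995   0.         25
[... 153 characters left out ...]
997 -0.075]
 [-1.    -0.022 -0.015]
 [-0.016  0.074  0.997]] None ['image', 'range_z', 'mtx', 'xyz', 'orientation', 'Rm', 't', 's']
wrist [[331.38859269   0.         257.29658181]
 [  0.         331.38859269 191.23588108]
 [  0.           0.           1.        ]] [215.04805015 616.05780129 385.52007448] [[ 0.43  -0.871 -0.237]
 [ 0.903  0.415  0.115]
 [-0.002 -0.263  0.965]] [[ 9.99999995e-01 -9.61703278e-05 -2.92056654e-05 -1.00114338e+00]
 [-1.00465870e-04 -9.64791388e-01 -2.63016288e-01 -7.10048636e+01]
 [-2.88301178e-06  2.63016290e-01 -9.64791393e-01 -1.48729611e+02]
 [ 0.00000000e+00  0.00000000e+00  0.00000000e+00  1.00000000e+00]] ['image', 'range_z', 'mtx', 'mount', 'Rm', 't', 's']
```

View pics/top0.png

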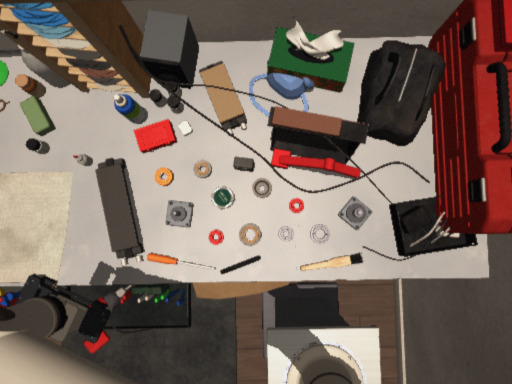

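View pics/scene0.png

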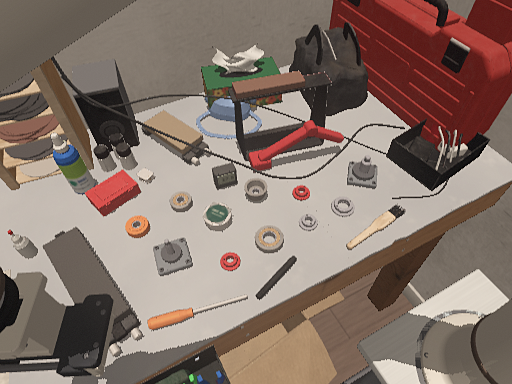

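```bash
python3 - <<'E'
from h import *
t=shot("top"); s=shot("scene")
T=dict(small_wheel=(202,169),large_wheel=(250,234),small_flange=(286,233),large_flange=(319,233),arbL=(179,213),arbR=(355,212),cup=(262,187),tin=(223,197),cube=(244,163),red1=(216,237),red2=(297,205))
P=cloud(t)
for k,(u,v) in T.items():
    p=P[v-11:v+12,u-11:u+12].reshape(-1,3); m=(p[:,2]>8)&(p[:,2]<90)
    print(k,onplane(t,(u,v),15).round(0),"depth ctr",p[m].mean(0).round(0),"zmax",np.percentile(p[m][:,2],[50,90,100]).round(0),m.sum(),p[m].min(0).round(),p[m].max(0).round())
a=cv2.resize(t["image"][190:236,155:205],None,fx=8,fy=8); b=cv2.resize(t["image"][190:236,330:380],None,fx=8,fy=8)
cv2.imwrite("pics/arb.png",np.hstack([a,b])[:,:,::-1])
E
```

```text
small_wheel [[614. 335.  15.]] depth ctr [615. 335.  19.] zmax [19. 21. 26.] 231 [590. 310.   8.] [640. 358.  26.]
large_wheel [[423. 200.  15.]] depth ctr [424. 201.  18.] zmax [18. 21. 25.] 321 [392. 171.  12.] [455. 231.  25.]
small_flange [[424.  97.  15.]] depth ctr [424.  97.  15.] zmax [16. 18. 21.] 88 [404.  79.   8.] [444. 117.  21.]
large_flange [[422.   3.  15.]] depth ctr [422.   2.  15.] zmax [16. 19. 22.] 130 [399. -24.   8.] [448.  25.  22.]
arbL [[488. 403.  15.]] depth ctr [487. 402.  20.] zmax [16. 29. 77.] 525 [455. 370.   8.] [520. 436.  77.]
arbR [[ 480. -102.   15.]] depth ctr [479. -99.  28.] zmax [25. 58. 76.] 470 [ 448. -134.    8.] [512. -69.  76.]
cup [[557. 163.  15.]] depth ctr [557. 164.  23.] zmax [27. 33. 36.] 276 [530. 136.   8.] [582. 191.  36.]
tin [[531. 276.  15.]] depth ctr [531. 277.  27.] zmax [27. 30. 34.] 399 [499. 246.  17.] [562. 307.  34.]
cube [[628. 213.  15.]] depth ctr [622. 213.  52.] zmax [54. 58. 61.] 248 [606. 180.  10.] [656. 243.  61.]
red1 [[417. 297.  15.]] depth ctr [418. 299.  15.] zmax [16. 19. 23.] 80 [399. 278.   8.] [437. 318.  23.]
red2 [[503.  63.  15.]] depth ctr [504.  66.  14.] zmax [15. 18. 22.] 88 [484.  48.   8.] [524.  86.  22.]
```

View pics/arb.png

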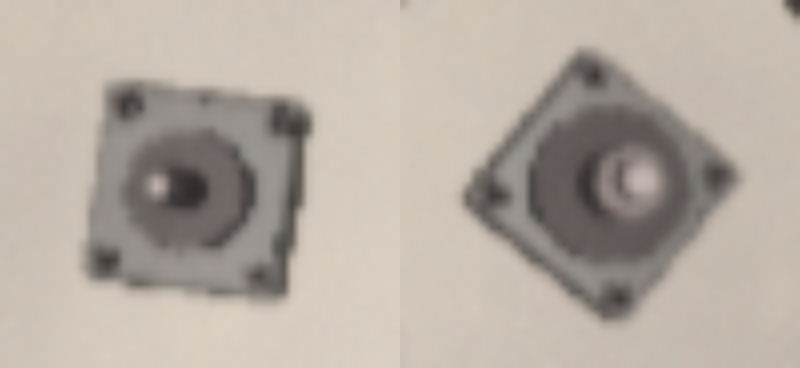

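The first pictures show the slim arbor at top-view pixel (179,213), with a thin pin, and the thick arbor at (355,212). The wheels are at (202,169) and (250,234), and the bright flanges at (286,233) and (319,233). Next I'll move over the small wheel and slim arbor.

>>> step_arm(
  plan=[
    {"tx": -0.087, "ty": 0.32, "tz": 0, "spin": -0.445, "fingers": 0.0918},
    {"tx": -0.087, "ty": 0.32, "tz": 0, "spin": -0.445},
    {"tx": -0.087, "ty": 0.32, "tz": 0, "spin": -0.445},
    {"tx": -0.087, "ty": 0.32, "tz": 0, "spin": -0.445},
    {"tx": -0.087, "ty": 0.32, "tz": 0, "spin": -0.445},
    {"tx": -0.087, "ty": 0.32, "tz": 0, "spin": -0.445},
    {"tx": -0.087, "ty": 0.32, "tz": 0, "spin": -0.445},
    {"tx": -0.087, "ty": 0.32, "tz": 0, "spin": -0.445},
    {"tx": -0.087, "ty": 0.32, "tz": 0, "spin": -0.445},
    {"tx": -0.087, "ty": 0.32, "tz": 0, "spin": -0.445},
  ],
)

```text
invalid input
```

```bash
python3 - <<'E'
from h import *
c=shot("wrist","w1.png"); s=c["s"]; print(s["time"],s["tcp_pos"],rot(s["ee_rot"]).round(4),s["contact_force"])
E
```

```text
0.25 [279.54693787 586.47282256 237.21916903] [[ 4.303e-01  9.027e-01 -4.000e-04]
 [ 9.027e-01 -4.303e-01 -8.000e-04]
 [-9.000e-04 -0.000e+00 -1.000e+00]] [-0.39585429  0.2648863  -1.01446688]
```

View pics/w1.png

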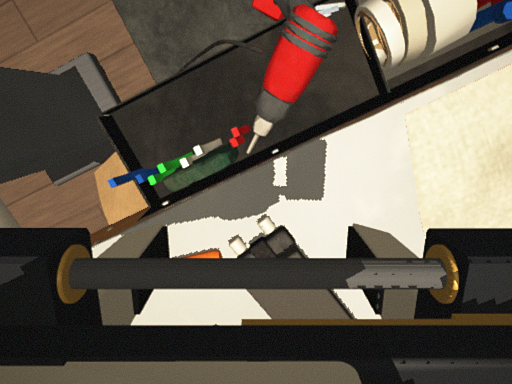

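The call was refused, probably because every row needs all fields. The wrist view shows that rows above about 225 are clear, with the fingers and gripper rod below.

>>> step_arm(
  plan=[
    {"tx": -0.087, "ty": 0.32, "tz": 0.0, "spin": -0.445, "fingers": 0.09},
    {"tx": -0.087, "ty": 0.32, "tz": 0.0, "spin": -0.445, "fingers": 0.09},
    {"tx": -0.087, "ty": 0.32, "tz": 0.0, "spin": -0.445, "fingers": 0.09},
    {"tx": -0.087, "ty": 0.32, "tz": 0.0, "spin": -0.445, "fingers": 0.09},
    {"tx": -0.087, "ty": 0.32, "tz": 0.0, "spin": -0.445, "fingers": 0.09},
    {"tx": -0.087, "ty": 0.32, "tz": 0.0, "spin": -0.445, "fingers": 0.09},
    {"tx": -0.087, "ty": 0.32, "tz": 0.0, "spin": -0.445, "fingers": 0.09},
    {"tx": -0.087, "ty": 0.32, "tz": 0.0, "spin": -0.445, "fingers": 0.09},
    {"tx": -0.087, "ty": 0.32, "tz": 0.0, "spin": -0.445, "fingers": 0.09},
    {"tx": -0.087, "ty": 0.32, "tz": 0.0, "spin": -0.445, "fingers": 0.09},
  ],
)

```text
time: 1.13
tcp_pos: [534.1, 366.5, 236.8]
ee_rot: [0.001, 0.71, 0.705, -0.001]
contact_force: [-1.5, 1.3, -0.5]
grip_width: 89.7
```

```bash
python3 - <<'E'
from h import *
c=shot("wrist","w2.png"); s=c["s"]; print(s["time"],s["tcp_pos"],rot(s["ee_rot"]).round(4),s["contact_force"])
E
```

```text
1.1333 [534.14640047 366.47663581 236.83059089] [[ 7.1e-03  1.0e+00  2.0e-04]
 [ 1.0e+00 -7.1e-03 -2.2e-03]
 [-2.2e-03  2.0e-04 -1.0e+00]] [-1.48158524  1.33004186 -0.52891222]
```

View pics/w2.png

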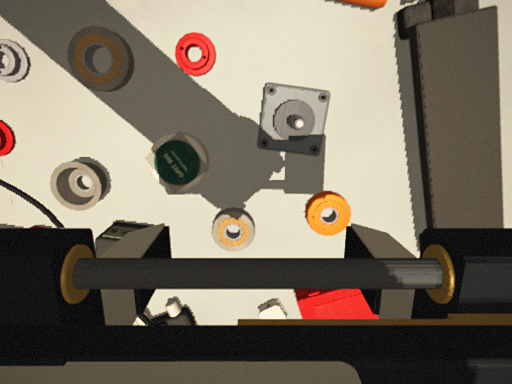

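```bash
python3 - <<'E'
from h import *
c=shot("wrist"); I=c["image"]; P=cloud(c)
f=lambda u,v:cv2.resize(I[v-32:v+32,u-32:u+32],None,fx=6,fy=6,interpolation=cv2.INTER_NEAREST)
cv2.imwrite("pics/crop1.png",np.hstack([f(233,229),f(298,120)])[:,:,::-1])
for u,v,r in((233,229,14),(298,120,30),(100,58,25)):
    p=P[v-r:v+r,u-r:u+r].reshape(-1,3); p=p[(p[:,2]>-20)&(p[:,2]<100)]; print(np.percentile(p[:,2],[5,25,50,75,95,99]).round(1))
    for lo,hi in((14,24),(60,80),(24,32)):
        q=p[(p[:,2]>lo)&(p[:,2]<hi)]; print(lo,hi,len(q),q.mean(0).round(1) if len(q) else 0)
E
```

```text
[ 1.9 18.6 19.8 20.4 21.3 21.8]
14 24 651 [604.7 339.2  19.8]
60 80 0 0
24 32 0 0
[ 1.8 15.2 16.4 27.6 40.1 73.3]
14 24 1814 [476.7 411.9  15.9]
60 80 114 [483.3 403.4  70.4]
24 32 1148 [483.3 403.7  27.8]
[ 1.1 13.2 19.6 20.4 21.3 21.9]
14 24 1852 [416.8 205.5  19.8]
60 80 0 0
24 32 0 0
```

View pics/crop1.png

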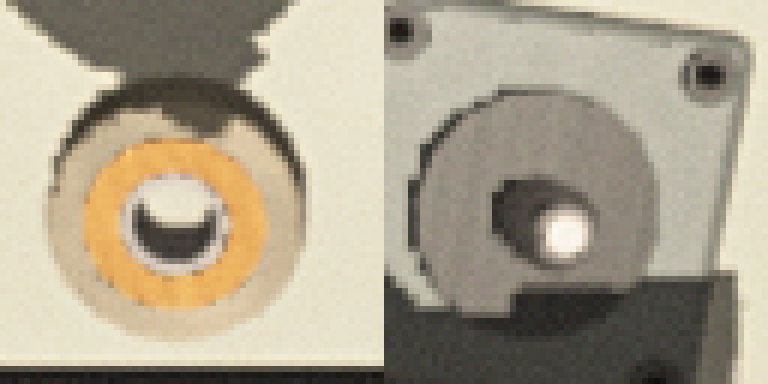

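```bash
cat >> h.py <<'E'
def circ(p):
    A=np.c_[2*p,np.ones(len(p))]; s=np.linalg.lstsq(A,(p**2).sum(1),rcond=None)[0]; r=np.sqrt(s[2]+s[0]**2+s[1]**2)
    res=abs(np.hypot(*(p-s[:2]).T)-r); return s[:2],r,res
def fitc(p):
    for _ in range(4):
        o,r,e=circ(p); p=p[e<max(.6,1.5*np.median(e))] if len(p)>12 else p
    return o.round(2),round(float(r),2),round(float(e.mean()),2),len(p)
def pix(c,xyz):
    d=(np.array(xyz,float)-c["t"])@c["Rm"]; K=c["mtx"]; return (K[0][0]*d[0]/-d[2]+K[0][2], K[1][1]*-d[1]/-d[2]+K[1][2])
def blob(m,uv):
    m=m.astype(np.uint8); cs,_=cv2.findContours(m,cv2.RETR_EXTERNAL,cv2.CHAIN_APPROX_NONE)
    cs=[k for k in cs if cv2.contourArea(k)>25]
    k=min(cs,key=lambda k:np.hypot(*(k.reshape(-1,2).mean(0)-uv))); return k.reshape(-1,2)
def win(c,xyz,r):
    P=cloud(c); d=np.hypot(P[:,:,0]-xyz[0],P[:,:,1]-xyz[1]); return P,d<r
def card(c,xy,rw=40):   # card ring outer circle; z from depth
    P,w=win(c,xy,rw); h=cv2.cvtColor(c["image"],cv2.COLOR_RGB2HSV)
    m=w&(h[:,:,1]>75)&(h[:,:,0]<30)
    z=np.median(P[m][:,2]); k=blob(cv2.morphologyEx(m.astype(np.uint8),cv2.MORPH_OPEN,np.ones((2,2))),pix(c,[*xy,z]))
    return fitc(onplane(c,k,z)[:,:2]),round(float(z),1)
def hub(c,xy,lo,hi,rw):  # outer circle of surface between heights lo..hi
    P,w=win(c,xy,rw); m=w&(P[:,:,2]>lo)&(P[:,:,2]<hi); z=np.median(P[m][:,2])
    k=blob(m,pix(c,[*xy,z])); return fitc(onplane(c,k,z)[:,:2]),round(float(z),1),P[m].mean(0).round(1)
def tip(c,xy):
    P,w=win(c,xy,25); m=w&(P[:,:,2]>66)&(P[:,:,2]<84); z=np.percentile(P[m][:,2],80)
    k=blob(m,pix(c,[*xy,z])); return fitc(onplane(c,k,z)[:,:2]),round(float(z),1),P[m].mean(0).round(1),"uv",k.mean(0).round(1)
E
python3 - <<'E'
from h import *
c=shot("wrist")
print(card(c,(612,337))); print(card(c,(423,200))); print(tip(c,(483,403))); print(hub(c,(483,403),23,34,30))
E
```

```text
((array([613.6 , 336.39]), 18.21, 0.26, 79), 20.3)
((array([420.84, 201.54]), 24.05, 0.23, 128), 20.2)
((array([483.52, 403.61]), 4.47, 0.22, 27), 73.9, array([483.6, 403.7,  72.7]), 'uv', array([293.2, 128.7]))
((array([483.77, 404.  ]), 21.31, 0.23, 109), 27.8, array([483.2, 403.6,  27.8]))
```

>>> step_arm(
  plan=[
    {"tx": -0.029, "ty": 0.0797, "tz": 0.02, "spin": -0.007, "fingers": 0.075},
    {"tx": -0.029, "ty": 0.0797, "tz": 0.06, "spin": -0.007, "fingers": 0.075},
    {"tx": -0.029, "ty": 0.0797, "tz": 0.1, "spin": -0.007, "fingers": 0.075},
    {"tx": -0.029, "ty": 0.0797, "tz": 0.14, "spin": -0.007, "fingers": 0.075},
    {"tx": -0.029, "ty": 0.0797, "tz": 0.175, "spin": -0.007, "fingers": 0.075},
    {"tx": -0.029, "ty": 0.0797, "tz": 0.2, "spin": -0.007, "fingers": 0.075},
    {"tx": -0.029, "ty": 0.0797, "tz": 0.215, "spin": -0.007, "fingers": 0.075},
    {"tx": -0.029, "ty": 0.0797, "tz": 0.2225, "spin": -0.007, "fingers": 0.075},
    {"tx": -0.029, "ty": 0.0797, "tz": 0.2225, "spin": -0.007, "fingers": 0.075},
  ],
)

```text
time: 2.03
tcp_pos: [607.3, 344.6, 14.1]
ee_rot: [-0.001, 0.703, 0.711, -0.001]
contact_force: [-0.9, -0.6, 0.6]
grip_width: 75.1
```

>>> step_arm(
  plan=[
    {"tx": 0, "ty": 0, "tz": 0, "spin": 0, "fingers": 0.045},
    {"tx": 0, "ty": 0, "tz": 0, "spin": 0, "fingers": 0.045},
    {"tx": 0, "ty": 0, "tz": 0, "spin": 0, "fingers": 0.045},
    {"tx": 0, "ty": 0, "tz": 0, "spin": 0, "fingers": 0.045},
    {"tx": 0, "ty": 0, "tz": 0, "spin": 0, "fingers": 0.045},
  ],
)

```text
time: 2.45
tcp_pos: [608.7, 344.8, 16.2]
ee_rot: [-0.001, 0.703, 0.711, 0.0]
contact_force: [-0.3, -1.0, 6.2]
grip_width: 50.5
```

```bash
python3 - <<'E'
from h import *
c=shot("wrist","w3.png"); s=c["s"]; print(s); print(rot(s["ee_rot"]).round(4)); s=monitor.read_state(); print(s["tcp_pos"])
E
```

```text
{'time': 2.45, 'joint_positions': array([-0.32094526,  0.83110587, -0.34894676,  1.53599465,  0.34547133,
        0.83602931,  0.78394711]), 'joint_vel': array([ 8.20253664e-05,  2.25233051e-03,  6.92042568e-04, -1.33493471e-03,
       -1.15794819e-03,  6.12926043e-04,  9.40194968e-04]), 'joint_efforts': array([-5.78799695e-01, -6.43788743e+01, -7.17826724e+00, -2.07074726e+01,
       -2.26120097e-01, -4.87318542e-01, -5.05525363e-02]), 'tcp_pos': array([608.6525349 , 344.79089095,  16.16636108]), 'ee_rot': array([-6.67112536e-04,  7.03066902e-01,  7.11123393e-01,  8.15174497e-05]), 'contact_force': array([-0.3059866 , -0.99936771,  6.2203291 ]), 'ft_torque': array([-0.32684393,  0.13894789,  0.03751186]), 'grip_width': 50.54201358799727}
[[-1.140e-02  9.999e-01 -8.000e-04]
 [ 9.999e-01  1.140e-02  1.100e-03]
 [ 1.100e-03 -8.000e-04 -1.000e+00]]
[608.61333374 344.81226995  16.16362929]
```

View pics/w3.png

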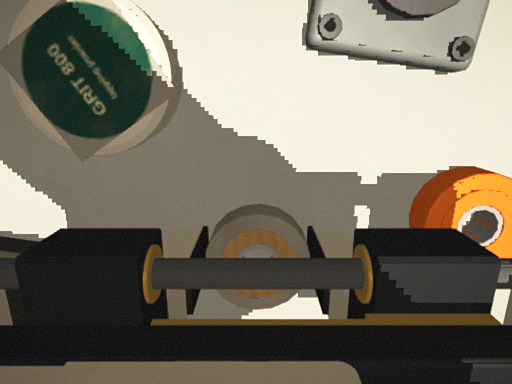

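>>> step_arm(
  plan=[
    {"tx": 0, "ty": 0, "tz": -0.03, "spin": 0.011, "fingers": 0.045},
    {"tx": 0, "ty": 0, "tz": -0.07, "spin": 0.011, "fingers": 0.045},
    {"tx": 0.02, "ty": -0.02, "tz": -0.11, "spin": 0.011, "fingers": 0.045},
    {"tx": 0.045, "ty": -0.045, "tz": -0.11, "spin": 0.011, "fingers": 0.045},
    {"tx": 0.06, "ty": -0.07, "tz": -0.11, "spin": 0.011, "fingers": 0.045},
    {"tx": 0.06, "ty": -0.078, "tz": -0.11, "spin": 0.011, "fingers": 0.045},
    {"tx": 0.06, "ty": -0.078, "tz": -0.11, "spin": 0.011, "fingers": 0.045},
  ],
)

```text
time: 3.08
tcp_pos: [526.1, 406.8, 127.2]
ee_rot: [-0.002, 0.705, 0.709, 0.0]
contact_force: [-0.8, -1.1, -0.9]
grip_width: 50.6
```

```bash
cat >> h.py <<'E'
def held(c, vmax=256, col=True):   # held wheel: card ring arc above the rod, z from depth; returns world centre and tool coords
    P=cloud(c); R0=rot(c["s"]["ee_rot"]); tl=(P-c["s"]["tcp_pos"])@R0
    w=(abs(tl[:,:,0])<40)&(abs(tl[:,:,1])<45)&(tl[:,:,2]<40)&(tl[:,:,2]>-25); h=cv2.cvtColor(c["image"],cv2.COLOR_RGB2HSV)
    v=np.arange(384)[:,None]; w&=v<vmax
    m=w&(h[:,:,1]>75)&(h[:,:,0]<30) if col else w
    return P,tl,m
E
python3 - <<'E'
from h import *
c=shot("wrist","w4.png"); s=c["s"]; print(s["time"],s["tcp_pos"],rot(s["ee_rot"]).round(4),s["contact_force"],s["grip_width"])
print(tip(c,(483,403))); print(hub(c,(483,403),23,34,30))
P,tl,m=held(c); z=tl[m][:,2]; print(m.sum(),np.percentile(z,[5,50,95]).round(1))
E
```

```text
3.0833 [526.05576994 406.7640935  127.1986096 ] [[-0.0064  1.     -0.0022]
 [ 1.      0.0064  0.0025]
 [ 0.0025 -0.0022 -1.    ]] [-0.83863475 -1.14125092 -0.88044874] 50.646272104543876
((array([483.24, 404.07]), 4.57, 0.17, 44), 73.9, array([483.4, 404.1,  72.7]), 'uv', array([254.4, 149.5]))
((array([483.74, 404.1 ]), 21.31, 0.21, 162), 27.8, array([482.8, 404.1,  27.8]))
1430 [-14.7  -4.   -0.7]
```

View pics/w4.png

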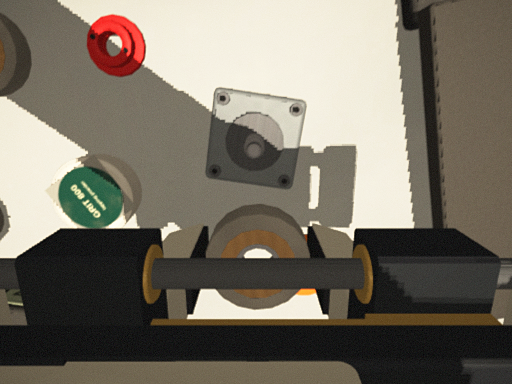

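```bash
cat >> h.py <<'E'
def heldring(c,cen=(258,265),r=(20,44),zt=-2.0,smin=75):
    """polar scan for outer edge of brown ring of the held wheel; skips the rod rows; circle in tool xy at tool z zt"""
    h=cv2.cvtColor(c["image"],cv2.COLOR_RGB2HSV); B=(h[:,:,1]>smin)&(h[:,:,0]<30); pts=[]
    for a in np.radians(np.arange(0,360,2)):
        rr=np.arange(r[0]-12,r[1],.5); u=cen[0]+rr*np.cos(a); v=cen[1]+rr*np.sin(a)
        b=B[v.round().astype(int),u.round().astype(int)]
        if b.any():
            i=np.where(b)[0][-1]
            if i<len(rr)-4 and rr[i]>r[0] and not 253<v[i]<295: pts.append((u[i],v[i]))
    M=np.array(c["mount"]); K=np.array(c["mtx"]); uv=np.array(pts)
    d=np.c_[(uv[:,0]-K[0,2])/K[0,0],-(uv[:,1]-K[1,2])/K[1,1],-np.ones(len(uv))]@M[:3,:3].T
    p=M[:3,3]+d*((zt-M[2,3])/d[:,2])[:,None]
    return fitc(p[:,:2]),len(uv)
def toolxy(c,xyz): return (np.array(xyz)-c["s"]["tcp_pos"])@rot(c["s"]["ee_rot"])
E
python3 - <<'E'
from h import *
c=shot("wrist"); P,tl,m=held(c); w=np.zeros_like(m); w[225:255,225:292]=1; w&=m
print("ring depth z tool",np.percentile(tl[w][:,2],[10,50,90]))
for zt in(-1,-3,-5): print(zt,heldring(c,zt=zt))
print("tip in tool",toolxy(c,[483.4,404.0,72.7]), "seat",toolxy(c,[483.4,404.,26]))
E
```

```text
ring depth z tool [-4.82189909 -4.01873284 -3.27744427]
-1 ((array([-0.79,  6.3 ]), 18.77, 0.16, 61), 94)
-3 ((array([-0.79,  5.25]), 18.52, 0.16, 61), 94)
-5 ((array([-0.8 ,  4.18]), 18.25, 0.16, 62), 94)
tip in tool [ -0.53793253 -45.22872411  54.0923405 ] seat [ -0.58926733 -45.18804305 100.79229456]
```

>>> step_arm(
  plan=[
    {"tx": 0.0, "ty": -0.025, "tz": 0.01, "spin": 0, "fingers": 0.045},
    {"tx": 0.0, "ty": -0.045, "tz": 0.02, "spin": 0, "fingers": 0.045},
    {"tx": 0.0003, "ty": -0.0497, "tz": 0.03, "spin": 0, "fingers": 0.045},
    {"tx": 0.0003, "ty": -0.0497, "tz": 0.03, "spin": 0, "fingers": 0.045},
    {"tx": 0.0003, "ty": -0.0497, "tz": 0.03, "spin": 0, "fingers": 0.045},
  ],
)

```text
time: 3.6
tcp_pos: [482.3, 402.2, 95.8]
ee_rot: [0.0, 0.707, 0.707, -0.0]
contact_force: [0.9, 0.0, -0.3]
grip_width: 50.4
```

```bash
python3 - <<'E'
from h import *
for i in range(2):
    c=shot("wrist"); s=c["s"]; print(s["tcp_pos"],s["contact_force"])
print(rot(s["ee_rot"]).round(4)); print(heldring(c,zt=-4))
print("tip in tool",toolxy(c,[483.4,404.0,72.7]))
E
```

```text
[482.29325803 402.15221065  95.80387602] [ 0.94211749  0.04825046 -0.3204156 ]
[483.00402836 402.60969206  96.46691514] [ 0.2813686   0.71197449 -0.42110136]
[[ 1.6e-03  1.0e+00  1.1e-03]
 [ 1.0e+00 -1.6e-03  1.0e-04]
 [ 1.0e-04  1.1e-03 -1.0e+00]]
((array([-0.8 ,  4.45]), 18.19, 0.17, 54), 87)
tip in tool [ 1.38964802  0.36677833 23.76742218]
```

>>> step_arm(
  plan=[
    {"tx": 0.0022, "ty": -0.0041, "tz": 0.0, "spin": 0, "fingers": 0.045},
    {"tx": 0.0022, "ty": -0.0041, "tz": 0.0, "spin": 0, "fingers": 0.045},
    {"tx": 0.0022, "ty": -0.0041, "tz": 0.0, "spin": 0, "fingers": 0.045},
  ],
)

```text
time: 3.95
tcp_pos: [479.8, 405.4, 97.3]
ee_rot: [0.0, 0.708, 0.706, 0.001]
contact_force: [-0.5, -0.3, -1.2]
grip_width: 50.6
```

```bash
cat >> h.py <<'E'
def tgt(s,goal):  # tool shift to bring TCP to world goal
    return ((np.array(goal)-s["tcp_pos"])@rot(s["ee_rot"])).round(2)
E
python3 - <<'E'
from h import *
s=monitor.read_state(); print(s["tcp_pos"],s["joint_positions"].round(4),s["joint_vel"].round(4))
c=shot("wrist"); c=shot("wrist"); s=c["s"]; print(s["tcp_pos"],s["joint_positions"].round(4)); print(heldring(c,zt=-4))
print("tip in tool",toolxy(c,[483.4,404.0,72.7]))
E
```

```text
[479.77014278 405.44690117  97.31769989] [-0.4514  0.6214 -0.3999  1.7156  0.3038  0.8634  0.5859] [-0.0016  0.0016 -0.0001  0.0059  0.0002  0.0004 -0.0009]
[479.63098072 405.36086556  97.21532952] [-0.4515  0.6214 -0.3999  1.7158  0.3038  0.8634  0.5859]
((array([-0.78,  4.48]), 18.17, 0.15, 63), 89)
tip in tool [-1.38264934  3.71502948 24.52235062]
```

>>> step_arm(
  plan=[
    {"tx": -0.0006, "ty": -0.0008, "tz": 0.0, "spin": 0, "fingers": 0.045},
    {"tx": -0.0006, "ty": -0.0008, "tz": 0.004, "spin": 0, "fingers": 0.045},
    {"tx": -0.0006, "ty": -0.0008, "tz": 0.008, "spin": 0, "fingers": 0.045},
    {"tx": -0.0006, "ty": -0.0008, "tz": 0.012, "spin": 0, "fingers": 0.045},
    {"tx": -0.0006, "ty": -0.0008, "tz": 0.016, "spin": 0, "fingers": 0.045},
    {"tx": -0.0006, "ty": -0.0008, "tz": 0.018, "spin": 0, "fingers": 0.045},
    {"tx": -0.0006, "ty": -0.0008, "tz": 0.018, "spin": 0, "fingers": 0.045},
  ],
)

```text
time: 4.63
tcp_pos: [478.3, 404.2, 78.1]
ee_rot: [0.0, 0.708, 0.706, 0.0]
contact_force: [1.0, -0.4, 1.2]
grip_width: 50.3
```

```bash
python3 - <<'E'
from h import *
c=shot("wrist"); s=c["s"]; print(s["time"],s["tcp_pos"],s["contact_force"],s["joint_positions"].round(4)); print(heldring(c,zt=-4))
print("tip in tool",toolxy(c,[483.4,404.0,72.7]))
E
```

```text
4.6333 [478.26763093 404.23356731  78.13328996] [ 1.03219353 -0.38074732  1.15311612] [-0.4582  0.6452 -0.3906  1.7267  0.3159  0.8315  0.5763]
((array([-0.85,  4.71]), 18.35, 0.15, 60), 93)
tip in tool [-0.22434168  5.12781801  5.4379738 ]
```

>>> step_arm(
  plan=[
    {"tx": 0.0006, "ty": 0.0005, "tz": 0.002, "spin": 0, "fingers": 0.045},
    {"tx": 0.0006, "ty": 0.0005, "tz": 0.005, "spin": 0, "fingers": 0.045},
    {"tx": 0.0006, "ty": 0.0005, "tz": 0.008, "spin": 0, "fingers": 0.045},
    {"tx": 0.0006, "ty": 0.0005, "tz": 0.011, "spin": 0, "fingers": 0.045},
    {"tx": 0.0006, "ty": 0.0005, "tz": 0.014, "spin": 0, "fingers": 0.045},
    {"tx": 0.0006, "ty": 0.0005, "tz": 0.017, "spin": 0, "fingers": 0.045},
    {"tx": 0.0006, "ty": 0.0005, "tz": 0.018, "spin": 0, "fingers": 0.045},
  ],
)

```text
time: 5.27
tcp_pos: [478.7, 404.8, 59.9]
ee_rot: [0.0, 0.708, 0.706, 0.0]
contact_force: [-0.1, -0.0, -0.8]
grip_width: 50.7
```

```bash
python3 - <<'E'
from h import *
c=shot("wrist"); s=c["s"]; print(s["time"],s["tcp_pos"],s["contact_force"],s["grip_width"]); print(heldring(c,zt=-4))
print("tip in tool",toolxy(c,[483.4,404.0,72.7]))
E
```

```text
5.2667 [478.71064358 404.7856665   59.86807376] [-0.11499042 -0.046161   -0.77041899] 50.743238808257516
((array([-1.01,  5.18]), 18.83, 0.19, 58), 88)
tip in tool [ -0.77878086   4.70039591 -12.8283064 ]
```

>>> step_arm(
  plan=[
    {"tx": 0.0, "ty": 0.0, "tz": 0.004, "spin": 0, "fingers": 0.045},
    {"tx": 0.0, "ty": 0.0, "tz": 0.008, "spin": 0, "fingers": 0.045},
    {"tx": 0.0, "ty": 0.0, "tz": 0.011, "spin": 0, "fingers": 0.045},
    {"tx": 0.0, "ty": 0.0, "tz": 0.014, "spin": 0, "fingers": 0.045},
    {"tx": 0.0, "ty": 0.0, "tz": 0.0165, "spin": 0, "fingers": 0.045},
    {"tx": 0.0, "ty": 0.0, "tz": 0.0175, "spin": 0, "fingers": 0.045},
    {"tx": 0.0, "ty": 0.0, "tz": 0.0175, "spin": 0, "fingers": 0.045},
  ],
)

```text
time: 5.9
tcp_pos: [478.6, 404.8, 42.3]
ee_rot: [0.0, 0.708, 0.707, 0.0]
contact_force: [-0.2, -0.2, 0.1]
grip_width: 50.4
```

>>> step_arm(
  plan=[
    {"tx": 0.0, "ty": 0.0, "tz": 0.0, "spin": 0, "fingers": 0.072},
    {"tx": 0.0, "ty": 0.0, "tz": 0.0, "spin": 0, "fingers": 0.072},
    {"tx": 0.0, "ty": 0.0, "tz": 0.0, "spin": 0, "fingers": 0.072},
    {"tx": 0.0, "ty": 0.0, "tz": -0.02, "spin": 0, "fingers": 0.072},
    {"tx": 0.0, "ty": 0.0, "tz": -0.06, "spin": 0, "fingers": 0.072},
    {"tx": 0.0, "ty": 0.0, "tz": -0.1, "spin": 0, "fingers": 0.072},
    {"tx": -0.02, "ty": 0.02, "tz": -0.12, "spin": 0, "fingers": 0.072},
    {"tx": -0.02, "ty": 0.045, "tz": -0.12, "spin": 0, "fingers": 0.072},
    {"tx": -0.02, "ty": 0.045, "tz": -0.12, "spin": 0, "fingers": 0.072},
  ],
)

```text
time: 6.65
tcp_pos: [530.6, 382.6, 165.3]
ee_rot: [0.003, 0.71, 0.704, 0.004]
contact_force: [1.1, -1.5, -0.0]
grip_width: 71.6
```

```bash
python3 - <<'E'
from h import *
c=shot("wrist","w5.png"); s=c["s"]; print(s["time"],s["tcp_pos"],s["contact_force"]); print(card(c,(483,404))); print(tip(c,(483,403)))
P,w=win(c,(483.4,404),25); w&=P[:,:,2]<60
A=P[w&(P[:,:,2]>38)]; k=np.linalg.lstsq(np.c_[A[:,:2]-[483.4,404],np.ones(len(A))],A[:,2],rcond=None)[0]; print("plane",k,"res",len(A))
E
```

```text
6.65 [530.59315234 382.62870465 165.27659842] [ 1.10386655 -1.47970819 -0.03539247]
((array([496.78, 413.16]), 5.51, 0.62, 60), 247.4)
((array([483.42, 403.63]), 4.53, 0.19, 37), 74.1, array([483.5, 403.7,  72.8]), 'uv', array([286.9, 134.6]))
plane [-2.04933737e-03 -4.21865171e-03  4.63358895e+01] res 2867
```

The small wheel is seated flat: its top reads 46.3 mm, less the +1.9 mm depth bias. Next is the small flange.

>>> step_arm(
  plan=[
    {"tx": -0.04, "ty": -0.01, "tz": 0.0, "spin": -0.008, "fingers": 0.06},
    {"tx": -0.08, "ty": -0.02, "tz": 0.0, "spin": -0.008, "fingers": 0.06},
    {"tx": -0.12, "ty": -0.03, "tz": 0.0, "spin": -0.008, "fingers": 0.06},
    {"tx": -0.16, "ty": -0.04, "tz": 0.0, "spin": -0.008, "fingers": 0.06},
    {"tx": -0.2, "ty": -0.05, "tz": 0.0, "spin": -0.008, "fingers": 0.06},
    {"tx": -0.24, "ty": -0.06, "tz": 0.0, "spin": -0.008, "fingers": 0.06},
    {"tx": -0.275, "ty": -0.07, "tz": 0.0, "spin": -0.008, "fingers": 0.06},
    {"tx": -0.285, "ty": -0.073, "tz": 0.0, "spin": -0.008, "fingers": 0.06},
    {"tx": -0.285, "ty": -0.073, "tz": 0.0, "spin": -0.008, "fingers": 0.06},
  ],
)

```text
time: 7.45
tcp_pos: [450.5, 95.2, 162.5]
ee_rot: [0.001, 0.708, 0.706, 0.0]
contact_force: [-0.4, -0.2, -0.5]
grip_width: 59.8
```

```bash
python3 - <<'E'
from h import *
c=shot("wrist","w6.png"); s=c["s"]; print(s["time"],s["tcp_pos"],rot(s["ee_rot"]).round(4),s["contact_force"])
for xy,r in (((424,97),25),((422,3),30)):
  print(hub(c,xy,13.5,26,r)); print(hub(c,xy,4.5,26,r+4))
print(card(c,(421,201)))
E
```

```text
7.45 [450.46453884  95.22567584 162.502162  ] [[ 0.0033  1.      0.002 ]
 [ 1.     -0.0033 -0.0017]
 [-0.0017  0.002  -1.    ]] [-0.35604714 -0.17398885 -0.47238863]
((array([419.15,  97.16]), 15.31, 0.22, 98), 17.6, array([419. ,  97.2,  17.5]))
((array([419.13,  97.19]), 21.02, 0.27, 127), 9.3, array([418.3,  97.2,  12.4]))
((array([417.43,   0.48]), 21.41, 0.23, 133), 17.5, array([4.171e+02, 3.000e-01, 1.740e+01]))
((array([416.57,   2.66]), 26.6, 0.23, 169), 15.1, array([416.1,   2.3,  12.8]))
((array([421.04, 201.77]), 24.03, 0.2, 153), 20.3)
```

View pics/w6.png

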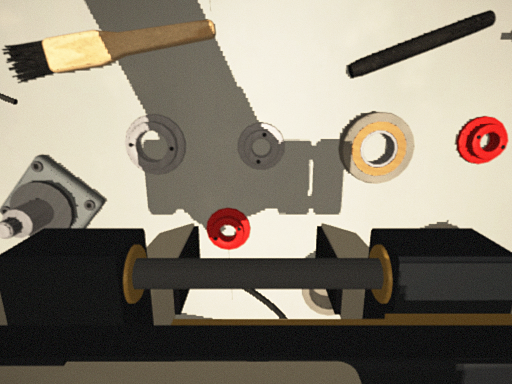

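>>> step_arm(
  plan=[
    {"tx": 0.0029, "ty": -0.028, "tz": 0.02, "spin": -0.003, "fingers": 0.06},
    {"tx": 0.0029, "ty": -0.0317, "tz": 0.055, "spin": -0.003, "fingers": 0.06},
    {"tx": 0.0029, "ty": -0.0317, "tz": 0.09, "spin": -0.003, "fingers": 0.06},
    {"tx": 0.0029, "ty": -0.0317, "tz": 0.115, "spin": -0.003, "fingers": 0.06},
    {"tx": 0.0029, "ty": -0.0317, "tz": 0.13, "spin": -0.003, "fingers": 0.06},
    {"tx": 0.0029, "ty": -0.0317, "tz": 0.138, "spin": -0.003, "fingers": 0.06},
    {"tx": 0.0029, "ty": -0.0317, "tz": 0.138, "spin": -0.003, "fingers": 0.06},
    {"tx": 0.0029, "ty": -0.0317, "tz": 0.138, "spin": -0.003, "fingers": 0.06},
  ],
)

```text
time: 8.17
tcp_pos: [420.5, 102.3, 24.8]
ee_rot: [0.001, 0.706, 0.709, 0.001]
contact_force: [-0.8, -0.4, 1.1]
grip_width: 60.0
```

>>> step_arm(
  plan=[
    {"tx": -0.0043, "ty": -0.0014, "tz": 0.0035, "spin": -0.003, "fingers": 0.06},
    {"tx": -0.0043, "ty": -0.0014, "tz": 0.0035, "spin": -0.003, "fingers": 0.06},
    {"tx": -0.0043, "ty": -0.0014, "tz": 0.0035, "spin": -0.003, "fingers": 0.026},
    {"tx": -0.0043, "ty": -0.0014, "tz": 0.0035, "spin": -0.003, "fingers": 0.026},
    {"tx": -0.0043, "ty": -0.0014, "tz": 0.0035, "spin": -0.003, "fingers": 0.026},
    {"tx": -0.0043, "ty": -0.0014, "tz": 0.0035, "spin": -0.003, "fingers": 0.026},
    {"tx": -0.0043, "ty": -0.0014, "tz": 0.0035, "spin": -0.003, "fingers": 0.026},
  ],
)

```text
time: 8.75
tcp_pos: [419.3, 97.9, 21.6]
ee_rot: [0.001, 0.705, 0.71, 0.002]
contact_force: [-0.3, -0.1, -0.0]
grip_width: 31.3
```

>>> step_arm(
  plan=[
    {"tx": 0.0, "ty": 0.0, "tz": -0.03, "spin": 0.007, "fingers": 0.026},
    {"tx": 0.02, "ty": 0.008, "tz": -0.06, "spin": 0.007, "fingers": 0.026},
    {"tx": 0.05, "ty": 0.018, "tz": -0.085, "spin": 0.007, "fingers": 0.026},
    {"tx": 0.087, "ty": 0.03, "tz": -0.1, "spin": 0.007, "fingers": 0.026},
    {"tx": 0.125, "ty": 0.042, "tz": -0.11, "spin": 0.007, "fingers": 0.026},
    {"tx": 0.163, "ty": 0.055, "tz": -0.11, "spin": 0.007, "fingers": 0.026},
    {"tx": 0.2, "ty": 0.068, "tz": -0.11, "spin": 0.007, "fingers": 0.026},
    {"tx": 0.238, "ty": 0.082, "tz": -0.11, "spin": 0.007, "fingers": 0.026},
    {"tx": 0.275, "ty": 0.096, "tz": -0.11, "spin": 0.007, "fingers": 0.026},
    {"tx": 0.304, "ty": 0.107, "tz": -0.11, "spin": 0.007, "fingers": 0.026},
  ],
)

```text
time: 9.58
tcp_pos: [523.8, 405.8, 132.0]
ee_rot: [0.001, 0.707, 0.708, 0.002]
contact_force: [0.4, 1.1, 0.7]
grip_width: 30.1
```

```bash
python3 - <<'E'
from h import *
c=shot("wrist","w7.png"); s=c["s"]; print(s["time"],s["tcp_pos"],rot(s["ee_rot"]).round(4),s["contact_force"],s["grip_width"])
print(tip(c,(483.4,404))); I=c["image"]; cv2.imwrite("pics/w7c.png",cv2.resize(I[190:330,180:340],None,fx=4,fy=4,interpolation=0)[:,:,::-1])
P,tl,m=held(c,vmax=330,col=False); w=m.copy(); w[:,:225]=0; w[:,292:]=0
import sys; np.set_printoptions(linewidth=200)
for v in range(215,320,5): print(v,tl[v,226:292:6,2].round(0))
E
```

```text
9.5833 [523.76221169 405.84045508 131.98472432] [[-0.0013  1.      0.0036]
 [ 1.      0.0013  0.0021]
 [ 0.0021  0.0036 -1.    ]] [0.37608479 1.07102066 0.71720682] 30.064295499169198
((array([483.16, 404.07]), 4.56, 0.22, 44), 74.0, array([483.3, 404.1,  72.8]), 'uv', array([255.5, 151.5]))
215 [14. 13. 13. 14. 12. 10. 10. 14. 14. 14. 14.]
220 [14. 14. 12.  7.  5.  5.  4.  6.  9. 13. 14.]
225 [14. 15.  5.  4.  3.  3.  3.  3.  4. 11. 13.]
230 [ 3.  7.  3.  5.  3.  4.  4.  3.  5.  4. 14.]
235 [ -1.   4.   4.   4. 131. 130. 130.   5.   5.   3.   6.]
240 [ -2.   4.   4. 131. 131. 130. 131. 130.   5.   3.   4.]
245 [ -2.   4.   4.  17. 131. 131. 131. 130.   4.   4.   4.]
250 [ -4.   5.   5.  12.  17. 130. 132.  17.   4.   4.   4.]
255 [-4.  6.  5.  7. 12. 15. 15. 10.  4.  4.  3.]
260 [-70. -71. -70. -71. -71. -71. -70. -71. -71. -71. -70.]
265 [-72. -72. -73. -73. -72. -72. -71. -71. -74. -72. -73.]
270 [-74. -73. -73. -73. -73. -73. -75. -73. -74. -73. -73.]
275 [-73. -74. -74. -74. -73. -74. -73. -73. -74. -74. -74.]
280 [ -75.  -75.  -75.  -73.  -75.  -74.  -74.  -74.  -75. -149.  -75.]
285 [-75. -75. -74. -74. -73. -74. -74. -74. -75. -73. -74.]
290 [ 132.  131. -149.  132.  132.  131.  131.  131.  131.  131.  131.]
295 [ 131.  131.  131. -149.  131.  132.  132.  131.  131.  132.  130.]
300 [132. 131. 132. 132. 130. 132. 131. 131. 131. 132. 131.]
305 [130. 131. 131. 131. 132. 131. 131. 131. 132. 131. 131.]
310 [ 131.  131.  131.  132. -149.  131.  131.  130.  130.  130.  131.]
315 [130. 132. 130. 131. 131. 131. 131. 130. 130. 130. 130.]
```

View pics/w7c.png

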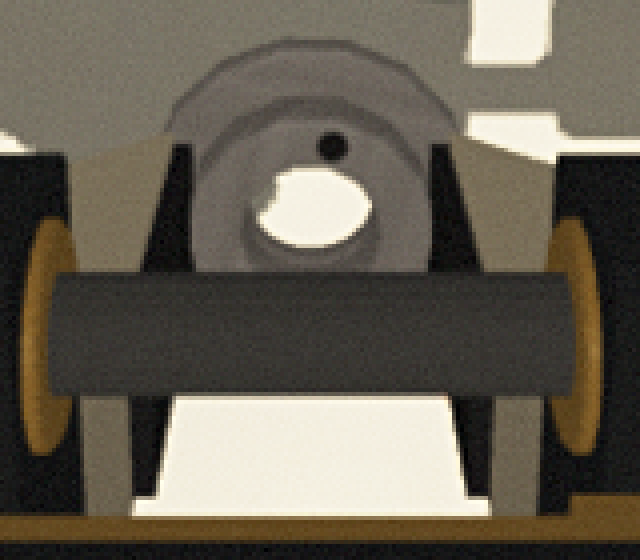

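```bash
cat >> h.py <<'E'
def heldflange(c,rh,zh,zd,rd,w=50):
    """held flange: front arcs of hub top (tool z zh) and disc top (zd), circle of fixed radius, from depth mask edges"""
    from scipy.optimize import least_squares
    P=cloud(c); tl=(P-c["s"]["tcp_pos"])@rot(c["s"]["ee_rot"]); out={}
    for n,z0,r,hw in(("hub",zh,rh,rh*.75),("disc",zd,rd,rd*.6)):
        m=(tl[:,:,2]>-3)&(tl[:,:,2]<(z0+3 if n=="hub" else zd+3.5)); p=[]
        for u in range(180,340):
            v=np.where(m[180:250,u])[0]
            if len(v): p.append((u,180+v[0]-.5))
        M=np.array(c["mount"]); K=np.array(c["mtx"]); uv=np.array(p,float)
        d=np.c_[(uv[:,0]-K[0,2])/K[0,0],-(uv[:,1]-K[1,2])/K[1,1],-np.ones(len(uv))]@M[:3,:3].T
        q=(M[:3,3]+d*((z0-M[2,3])/d[:,2])[:,None])[:,:2]; q=q[abs(q[:,0]+.8)<hw]
        s=least_squares(lambda o:np.hypot(*(q-o).T)-r,[0,5],loss="soft_l1",f_scale=.3); out[n]=(s.x.round(2),round(float(abs(s.fun).mean()),2),len(q))
    m=(abs(tl[:,:,0])<rh-2)&(abs(tl[:,:,2]-zh)<2.5); m[252:]=0; A=tl[m]
    k=np.linalg.lstsq(np.c_[A[:,:2],np.ones(len(A))],A[:,2],rcond=None)[0]; out["plane"]=k.round(3)
    return out
E
python3 - <<'E'
from h import *
c=shot("wrist"); print(heldflange(c,16,3.8,13.8,22)); print("tip in tool",toolxy(c,[483.4,404.0,72.7]))
E
```

```text
{'hub': (array([-0.8 , -0.66]), 0.24, 49), 'disc': (array([-0.71, -0.63]), 0.19, 51), 'plane': array([ 3.00e-03, -1.30e-02,  4.06e+00])}
tip in tool [ -8.75692787 -41.04477407  59.36884916]
```

>>> step_arm(
  plan=[
    {"tx": -0.008, "ty": -0.02, "tz": 0.01, "spin": 0, "fingers": 0.026},
    {"tx": -0.008, "ty": -0.035, "tz": 0.02, "spin": 0, "fingers": 0.026},
    {"tx": -0.008, "ty": -0.0404, "tz": 0.022, "spin": 0, "fingers": 0.026},
    {"tx": -0.008, "ty": -0.0404, "tz": 0.022, "spin": 0, "fingers": 0.026},
    {"tx": -0.008, "ty": -0.0404, "tz": 0.022, "spin": 0, "fingers": 0.026},
    {"tx": -0.008, "ty": -0.0404, "tz": 0.022, "spin": 0, "fingers": 0.026},
    {"tx": -0.008, "ty": -0.0404, "tz": 0.022, "spin": 0, "fingers": 0.026},
    {"tx": -0.008, "ty": -0.0404, "tz": 0.022, "spin": 0, "fingers": 0.026},
  ],
)

```text
time: 10.35
tcp_pos: [484.0, 401.2, 110.4]
ee_rot: [-0.001, 0.706, 0.709, 0.004]
contact_force: [0.0, -0.2, -0.8]
grip_width: 30.2
```

```bash
python3 - <<'E'
from h import *
for i in range(2):
    c=shot("wrist"); print(c["s"]["tcp_pos"],toolxy(c,[483.4,404.0,72.7]),c["s"]["joint_vel"].round(3))
print(heldflange(c,16,3.8,13.8,22))
E
```

```text
[483.96204431 401.22875592 110.44455243] [ 2.51700711 -0.7394577  37.75930088] [-0.001  0.002 -0.002  0.005 -0.001  0.    -0.002]
[483.62929464 401.23551351 110.2693659 ] [ 2.51707976 -0.39029466 37.58542531] [-0.003  0.001 -0.003  0.006 -0.001 -0.001 -0.   ]
{'hub': (array([-0.77, -0.67]), 0.18, 49), 'disc': (array([-0.86, -0.7 ]), 0.18, 51), 'plane': array([ 2.000e-03, -1.800e-02,  3.998e+00])}
```

>>> step_arm(
  plan=[
    {"tx": 0.0033, "ty": 0.0002, "tz": 0.004, "spin": 0, "fingers": 0.026},
    {"tx": 0.0033, "ty": 0.0002, "tz": 0.008, "spin": 0, "fingers": 0.026},
    {"tx": 0.0033, "ty": 0.0002, "tz": 0.01, "spin": 0, "fingers": 0.026},
    {"tx": 0.0033, "ty": 0.0002, "tz": 0.01, "spin": 0, "fingers": 0.026},
    {"tx": 0.0033, "ty": 0.0002, "tz": 0.01, "spin": 0, "fingers": 0.026},
  ],
)

```text
time: 10.87
tcp_pos: [483.3, 404.4, 99.7]
ee_rot: [-0.001, 0.705, 0.709, 0.003]
contact_force: [-1.1, -0.6, -2.4]
grip_width: 30.1
```

```bash
python3 - <<'E'
from h import *
c=shot("wrist"); print(c["s"]["tcp_pos"],toolxy(c,[483.4,404.0,72.7]),c["s"]["contact_force"])
print(heldflange(c,16,3.8,13.8,22))
E
```

```text
[483.31677481 404.42664583  99.67826018] [-5.86510319e-01 -1.62617962e-02  2.69753817e+01] [-1.06274811 -0.5846217  -2.42193752]
{'hub': (array([-0.75, -0.65]), 0.19, 49), 'disc': (array([-0.76, -0.68]), 0.19, 51), 'plane': array([ 3.000e-03, -1.200e-02,  4.026e+00])}
```

>>> step_arm(
  plan=[
    {"tx": 0.0001, "ty": 0.0004, "tz": 0.004, "spin": 0, "fingers": 0.026},
    {"tx": 0.0001, "ty": 0.0004, "tz": 0.008, "spin": 0, "fingers": 0.026},
    {"tx": 0.0001, "ty": 0.0004, "tz": 0.012, "spin": 0, "fingers": 0.026},
    {"tx": 0.0001, "ty": 0.0004, "tz": 0.015, "spin": 0, "fingers": 0.026},
    {"tx": 0.0001, "ty": 0.0004, "tz": 0.018, "spin": 0, "fingers": 0.026},
    {"tx": 0.0001, "ty": 0.0004, "tz": 0.021, "spin": 0, "fingers": 0.026},
    {"tx": 0.0001, "ty": 0.0004, "tz": 0.024, "spin": 0, "fingers": 0.026},
    {"tx": 0.0001, "ty": 0.0004, "tz": 0.026, "spin": 0, "fingers": 0.026},
    {"tx": 0.0001, "ty": 0.0004, "tz": 0.026, "spin": 0, "fingers": 0.026},
  ],
)

```text
time: 11.67
tcp_pos: [483.7, 404.6, 73.3]
ee_rot: [-0.001, 0.705, 0.709, 0.003]
contact_force: [-0.2, -0.4, -1.8]
grip_width: 30.0
```

```bash
python3 - <<'E'
from h import *
c=shot("wrist"); print(c["s"]["tcp_pos"],toolxy(c,[483.4,404.0,72.7]),c["s"]["contact_force"])
print(heldflange(c,16,3.8,13.8,22))
E
```

```text
[483.68356666 404.55674067  73.32857888] [-0.55895171 -0.28822094  0.62448643] [-0.15639483 -0.38590622 -1.84179808]
{'hub': (array([-0.58, -0.6 ]), 0.23, 49), 'disc': (array([-0.89, -0.68]), 0.18, 51), 'plane': array([-0.   , -0.019,  3.952])}
```

>>> step_arm(
  plan=[
    {"tx": 0, "ty": 0.0003, "tz": 0.002, "spin": 0, "fingers": 0.026},
    {"tx": 0, "ty": 0.0003, "tz": 0.004, "spin": 0, "fingers": 0.026},
    {"tx": 0, "ty": 0.0003, "tz": 0.006, "spin": 0, "fingers": 0.026},
    {"tx": 0, "ty": 0.0003, "tz": 0.0072, "spin": 0, "fingers": 0.026},
    {"tx": 0, "ty": 0.0003, "tz": 0.0072, "spin": 0, "fingers": 0.026},
  ],
)

```text
time: 12.13
tcp_pos: [483.9, 404.6, 66.0]
ee_rot: [-0.001, 0.705, 0.709, 0.003]
contact_force: [-0.3, 0.8, -0.7]
grip_width: 30.4
```

>>> step_arm(
  plan=[
    {"tx": 0, "ty": 0, "tz": 0, "spin": 0, "fingers": 0.055},
    {"tx": 0, "ty": 0, "tz": 0, "spin": 0, "fingers": 0.055},
    {"tx": 0, "ty": 0, "tz": 0, "spin": 0, "fingers": 0.055},
    {"tx": 0, "ty": 0, "tz": -0.02, "spin": 0, "fingers": 0.055},
    {"tx": 0, "ty": 0, "tz": -0.06, "spin": 0, "fingers": 0.055},
    {"tx": 0, "ty": 0.02, "tz": -0.1, "spin": 0, "fingers": 0.06},
    {"tx": 0, "ty": 0.04, "tz": -0.1, "spin": 0, "fingers": 0.07},
    {"tx": 0, "ty": 0.045, "tz": -0.1, "spin": 0, "fingers": 0.08},
    {"tx": 0, "ty": 0.045, "tz": -0.1, "spin": 0, "fingers": 0.08},
  ],
)

```text
time: 12.88
tcp_pos: [531.1, 403.4, 167.1]
ee_rot: [-0.0, 0.706, 0.708, 0.004]
contact_force: [-1.4, -0.1, -0.4]
grip_width: 75.4
```

```bash
cat >> h.py <<'E'
def flat(c,xy,r0,r1,lo,hi):
    P=cloud(c); d=np.hypot(P[:,:,0]-xy[0],P[:,:,1]-xy[1]); A=P[(d>r0)&(d<r1)&(P[:,:,2]>lo)&(P[:,:,2]<hi)]
    return np.linalg.lstsq(np.c_[A[:,:2]-xy,np.ones(len(A))],A[:,2],rcond=None)[0].round(4),len(A)
E
python3 - <<'E'
from h import *
c=shot("wrist","w8.png"); print(c["s"]["tcp_pos"],rot(c["s"]["ee_rot"]).round(3),c["s"]["contact_force"])
xy=(483.4,404); print(flat(c,xy,9,15,54,70)); print(flat(c,xy,17,21,46,56)); print(flat(c,xy,22.5,26,40,48)); print(hub(c,xy,58,66,20))
cv2.imwrite("pics/w8c.png",cv2.resize(c["image"][60:230,170:350],None,fx=3,fy=3)[:,:,::-1])
E
```

```text
[531.12896282 403.43000505 167.14988824] [[-0.002  1.     0.006]
 [ 1.     0.002  0.006]
 [ 0.006  0.006 -1.   ]] [-1.39161884 -0.14122912 -0.41186069]
(array([8.10000e-03, 1.10000e-03, 6.16129e+01]), 810)
(array([7.200e-03, 3.000e-03, 5.175e+01]), 745)
(array([4.00000e-04, 3.60000e-03, 4.55289e+01]), 694)
((array([483.97, 403.95]), 15.28, 0.19, 116), 61.5, array([483.6, 404. ,  61.4]))
```

View pics/w8c.png

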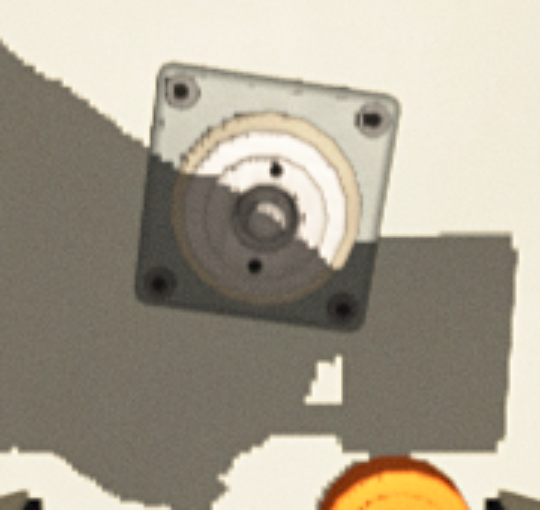

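The small set is seated flat: hub top 61.6, disc 51.8 and wheel 45.5, all within the roughly +1.7 bias. Now the large wheel.

>>> step_arm(
  plan=[
    {"tx": -0.035, "ty": -0.019, "tz": 0, "spin": 0, "fingers": 0.082},
    {"tx": -0.07, "ty": -0.038, "tz": 0, "spin": 0, "fingers": 0.082},
    {"tx": -0.105, "ty": -0.058, "tz": 0, "spin": 0, "fingers": 0.082},
    {"tx": -0.14, "ty": -0.077, "tz": 0.01, "spin": 0, "fingers": 0.082},
    {"tx": -0.175, "ty": -0.096, "tz": 0.03, "spin": 0, "fingers": 0.082},
    {"tx": -0.201, "ty": -0.111, "tz": 0.055, "spin": 0, "fingers": 0.082},
    {"tx": -0.201, "ty": -0.111, "tz": 0.065, "spin": 0, "fingers": 0.082},
    {"tx": -0.201, "ty": -0.111, "tz": 0.065, "spin": 0, "fingers": 0.082},
    {"tx": -0.201, "ty": -0.111, "tz": 0.065, "spin": 0, "fingers": 0.082},
    {"tx": -0.201, "ty": -0.111, "tz": 0.065, "spin": 0, "fingers": 0.082},
  ],
)

```text
time: 13.77
tcp_pos: [419.0, 204.3, 100.0]
ee_rot: [-0.001, 0.705, 0.709, 0.003]
contact_force: [0.9, -0.5, 0.5]
grip_width: 82.1
```

```bash
python3 - <<'E'
from h import *
c=shot("wrist"); s=monitor.read_state(); print(s["tcp_pos"],rot(s["ee_rot"]).round(3)); print(tgt(s,(421,202.6,15)))
E
```

```text
[419.43343072 204.42438855 100.30331422] [[-0.005  1.     0.004]
 [ 1.     0.005  0.007]
 [ 0.007  0.004 -1.   ]]
[-2.4   1.21 85.29]
```

>>> step_arm(
  plan=[
    {"tx": -0.0024, "ty": 0.0012, "tz": 0.03, "spin": 0, "fingers": 0.082},
    {"tx": -0.0024, "ty": 0.0012, "tz": 0.055, "spin": 0, "fingers": 0.082},
    {"tx": -0.0024, "ty": 0.0012, "tz": 0.072, "spin": 0, "fingers": 0.082},
    {"tx": -0.0024, "ty": 0.0012, "tz": 0.081, "spin": 0, "fingers": 0.082},
    {"tx": -0.0024, "ty": 0.0012, "tz": 0.084, "spin": 0, "fingers": 0.082},
    {"tx": -0.0024, "ty": 0.0012, "tz": 0.084, "spin": 0, "fingers": 0.056},
    {"tx": -0.0024, "ty": 0.0012, "tz": 0.084, "spin": 0, "fingers": 0.056},
    {"tx": -0.0024, "ty": 0.0012, "tz": 0.084, "spin": 0, "fingers": 0.056},
    {"tx": -0.0024, "ty": 0.0012, "tz": 0.084, "spin": 0, "fingers": 0.056},
    {"tx": -0.0024, "ty": 0.0012, "tz": 0.084, "spin": 0, "fingers": 0.056},
  ],
)

```text
time: 14.65
tcp_pos: [421.8, 203.0, 17.3]
ee_rot: [-0.001, 0.705, 0.709, 0.005]
contact_force: [-0.2, -0.3, 4.9]
grip_width: 62.3
```

>>> step_arm(
  plan=[
    {"tx": 0.0, "ty": 0.0, "tz": -0.03, "spin": 0.005, "fingers": 0.056},
    {"tx": -0.02, "ty": 0.007, "tz": -0.065, "spin": 0.005, "fingers": 0.056},
    {"tx": -0.05, "ty": 0.017, "tz": -0.095, "spin": 0.005, "fingers": 0.056},
    {"tx": -0.085, "ty": 0.029, "tz": -0.115, "spin": 0.005, "fingers": 0.056},
    {"tx": -0.122, "ty": 0.041, "tz": -0.118, "spin": 0.005, "fingers": 0.056},
    {"tx": -0.16, "ty": 0.054, "tz": -0.118, "spin": 0.005, "fingers": 0.056},
    {"tx": -0.198, "ty": 0.067, "tz": -0.118, "spin": 0.005, "fingers": 0.056},
    {"tx": -0.235, "ty": 0.08, "tz": -0.118, "spin": 0.005, "fingers": 0.056},
    {"tx": -0.27, "ty": 0.092, "tz": -0.118, "spin": 0.005, "fingers": 0.056},
    {"tx": -0.304, "ty": 0.103, "tz": -0.118, "spin": 0.005, "fingers": 0.056},
  ],
)

```text
time: 15.48
tcp_pos: [525.8, -103.9, 134.1]
ee_rot: [-0.0, 0.708, 0.707, 0.005]
contact_force: [1.1, -0.5, -0.9]
grip_width: 62.5
```

>>> step_arm(
  plan=[
    {"tx": 0, "ty": 0, "tz": 0, "spin": 0, "fingers": 0.056},
    {"tx": 0, "ty": 0, "tz": 0, "spin": 0, "fingers": 0.056},
    {"tx": 0, "ty": 0, "tz": 0, "spin": 0, "fingers": 0.056},
    {"tx": 0, "ty": 0, "tz": 0, "spin": 0, "fingers": 0.056},
  ],
)

```text
time: 15.82
tcp_pos: [525.4, -102.2, 134.1]
ee_rot: [-0.001, 0.707, 0.707, 0.005]
contact_force: [-0.6, -0.5, -1.0]
grip_width: 62.3
```

```bash
python3 - <<'E'
from h import *
c=shot("wrist","w9.png"); s=c["s"]; print(s["tcp_pos"],rot(s["ee_rot"]).round(3),s["contact_force"],s["grip_width"])
r=tip(c,(477,-101)); print(r); print(hub(c,(477,-101),23,34,36))
for zt in(-1,-3,-5): print(zt,heldring(c,cen=(258,265),r=(26,54),zt=zt))
P,tl,m=held(c); w=np.zeros_like(m); w[222:250,225:292]=1; w&=m&(tl[:,:,2]<3); print(np.percentile(tl[w][:,2],[10,50,90]))
print(toolxy(c,[*r[2][:2],72.7]))
E
```

```text
[ 525.37700473 -102.17619996  134.06355308] [[-0.001  1.     0.006]
 [ 1.     0.001  0.008]
 [ 0.008  0.006 -1.   ]] [-0.6113507  -0.48790592 -0.9583848 ] 62.25185733956362
((array([ 474.43, -102.52]), 6.87, 0.17, 64), 74.2, array([ 474.5, -102.5,   73.2]), 'uv', array([257.4, 134.3]))
((array([ 474.88, -102.49]), 27.31, 0.18, 205), 27.8, array([ 473.2, -102.6,   27.8]))
-1 ((array([4.06, 9.37]), 21.69, 1.17, 10), 25)
-3 ((array([4.  , 8.27]), 21.4, 1.16, 10), 25)
-5 ((array([3.93, 7.18]), 21.11, 1.14, 10), 25)
[-3.70032969 -3.01039728 -2.15095082]
[ -0.76732407 -51.25212249  61.04663183]
```

View pics/w9.png

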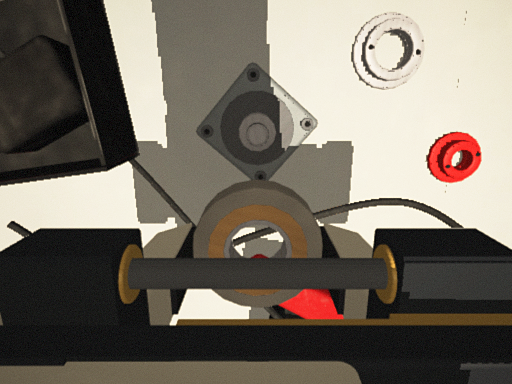

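```bash
sed -i 's/not 253<v\[i\]<295/not 253<v[i]<vx/; s/zt=-2.0,smin=75/zt=-2.0,smin=75,vx=295/' h.py; python3 - <<'E'
from h import *
c=shot("wrist"); s=c["s"]; print(s["tcp_pos"])
for zt in(-1,-3,-5): print(zt,heldring(c,cen=(258,253),r=(40,60),zt=zt,vx=400))
print(toolxy(c,[474.6,-102.5,72.7]))
E
```

```text
[ 525.48290516 -101.94973358  134.10036947]
-1 ((array([-0.75, -0.82]), 24.27, 0.14, 63), 85)
-3 ((array([-0.74, -1.79]), 23.94, 0.15, 64), 85)
-5 ((array([-0.74, -2.75]), 23.61, 0.15, 64), 85)
[ -0.94965967 -51.26716912  61.07498439]
```

>>> step_arm(
  plan=[
    {"tx": 0, "ty": -0.025, "tz": 0.005, "spin": 0, "fingers": 0.056},
    {"tx": -0.0002, "ty": -0.042, "tz": 0.015, "spin": 0, "fingers": 0.056},
    {"tx": -0.0002, "ty": -0.0497, "tz": 0.028, "spin": 0, "fingers": 0.056},
    {"tx": -0.0002, "ty": -0.0497, "tz": 0.028, "spin": 0, "fingers": 0.056},
    {"tx": -0.0002, "ty": -0.0497, "tz": 0.028, "spin": 0, "fingers": 0.056},
    {"tx": -0.0002, "ty": -0.0497, "tz": 0.028, "spin": 0, "fingers": 0.056},
    {"tx": -0.0002, "ty": -0.0497, "tz": 0.028, "spin": 0, "fingers": 0.056},
    {"tx": -0.0002, "ty": -0.0497, "tz": 0.028, "spin": 0, "fingers": 0.056},
  ],
)

```text
time: 16.58
tcp_pos: [477.4, -101.9, 106.6]
ee_rot: [0.0, 0.706, 0.708, 0.006]
contact_force: [0.2, -0.5, -0.6]
grip_width: 62.4
```

```bash
python3 - <<'E'
from h import *
c=shot("wrist"); c=shot("wrist"); s=c["s"]; print(s["tcp_pos"],rot(s["ee_rot"]).round(3)); print(heldring(c,cen=(258,253),r=(40,60),zt=-2.6,vx=400))
print(toolxy(c,[474.6,-102.5,72.7])-[-.75,-1.6,0])
E
```

```text
[ 477.13293656 -101.97685178  106.42301188] [[-0.002  1.     0.008]
 [ 1.     0.002  0.007]
 [ 0.007  0.008 -1.   ]]
((array([-0.77, -1.53]), 24.07, 0.18, 61), 83)
[-1.94501500e-02 -1.19994885e+00  3.36971692e+01]
```

>>> step_arm(
  plan=[
    {"tx": 0, "ty": -0.0012, "tz": 0.003, "spin": 0, "fingers": 0.056},
    {"tx": 0, "ty": -0.0012, "tz": 0.009, "spin": 0, "fingers": 0.056},
    {"tx": 0, "ty": -0.0012, "tz": 0.015, "spin": 0, "fingers": 0.056},
    {"tx": 0, "ty": -0.0012, "tz": 0.021, "spin": 0, "fingers": 0.056},
    {"tx": 0, "ty": -0.0012, "tz": 0.025, "spin": 0, "fingers": 0.056},
    {"tx": 0, "ty": -0.0012, "tz": 0.025, "spin": 0, "fingers": 0.056},
    {"tx": 0, "ty": -0.0012, "tz": 0.025, "spin": 0, "fingers": 0.056},
  ],
)

```text
time: 17.27
tcp_pos: [475.5, -101.7, 80.7]
ee_rot: [-0.001, 0.706, 0.708, 0.005]
contact_force: [0.2, 0.4, -0.9]
grip_width: 62.1
```

```bash
python3 - <<'E'
from h import *
c=shot("wrist"); c=shot("wrist"); s=c["s"]; print(s["tcp_pos"],s["contact_force"]); print(heldring(c,cen=(258,253),r=(40,60),zt=-2.6,vx=400))
print(toolxy(c,[474.6,-102.5,72.7])-[-.75,-1.6,0])
E
```

```text
[ 475.78847389 -101.78406421   81.06795329] [-0.18725694 -0.01997337 -1.81876659]
((array([-0.73, -1.62]), 24.03, 0.17, 61), 85)
[-0.0278345   0.35056386  8.35353574]
```

Residual is 0.35 mm. Next I'll go down past the taper to about 15 mm above the seat, then seat it.

>>> step_arm(
  plan=[
    {"tx": 0, "ty": 0.0003, "tz": 0.003, "spin": 0, "fingers": 0.056},
    {"tx": 0, "ty": 0.0003, "tz": 0.006, "spin": 0, "fingers": 0.056},
    {"tx": 0, "ty": 0.0003, "tz": 0.009, "spin": 0, "fingers": 0.056},
    {"tx": 0, "ty": 0.0003, "tz": 0.012, "spin": 0, "fingers": 0.056},
    {"tx": 0, "ty": 0.0003, "tz": 0.015, "spin": 0, "fingers": 0.056},
    {"tx": 0, "ty": 0.0003, "tz": 0.018, "spin": 0, "fingers": 0.056},
    {"tx": 0, "ty": 0.0003, "tz": 0.021, "spin": 0, "fingers": 0.056},
    {"tx": 0, "ty": 0.0003, "tz": 0.021, "spin": 0, "fingers": 0.056},
  ],
)

```text
time: 18.03
tcp_pos: [476.0, -101.5, 59.6]
ee_rot: [-0.0, 0.706, 0.708, 0.005]
contact_force: [0.4, 0.1, -1.1]
grip_width: 61.7
```

```bash
python3 - <<'E'
from h import *
c=shot("wrist"); s=c["s"]; print(s["tcp_pos"],s["contact_force"]); print(heldring(c,cen=(258,253),r=(40,60),zt=-2.6,vx=400))
print(toolxy(c,[474.6,-102.5,72.7])-[-.75,-1.6,0])
E
```

```text
[ 475.98484984 -101.52954747   59.61383275] [ 0.44955477  0.14079855 -1.13946741]
((array([-0.6 , -1.31]), 24.25, 0.15, 57), 84)
[ -0.11501421   0.29881039 -13.10213786]
```

>>> step_arm(
  plan=[
    {"tx": 0, "ty": 0.0002, "tz": 0.004, "spin": 0, "fingers": 0.056},
    {"tx": 0, "ty": 0.0002, "tz": 0.008, "spin": 0, "fingers": 0.056},
    {"tx": 0, "ty": 0.0002, "tz": 0.011, "spin": 0, "fingers": 0.056},
    {"tx": 0, "ty": 0.0002, "tz": 0.014, "spin": 0, "fingers": 0.056},
    {"tx": 0, "ty": 0.0002, "tz": 0.016, "spin": 0, "fingers": 0.056},
    {"tx": 0, "ty": 0.0002, "tz": 0.016, "spin": 0, "fingers": 0.056},
    {"tx": 0, "ty": 0.0002, "tz": 0.016, "spin": 0, "fingers": 0.056},
  ],
)

```text
time: 18.67
tcp_pos: [476.4, -101.4, 43.8]
ee_rot: [-0.0, 0.706, 0.708, 0.005]
contact_force: [-0.3, -0.1, -0.7]
grip_width: 62.2
```

>>> step_arm(
  plan=[
    {"tx": 0, "ty": 0, "tz": 0, "spin": 0, "fingers": 0.084},
    {"tx": 0, "ty": 0, "tz": 0, "spin": 0, "fingers": 0.084},
    {"tx": 0, "ty": 0, "tz": 0, "spin": 0, "fingers": 0.084},
    {"tx": 0, "ty": 0, "tz": -0.02, "spin": 0, "fingers": 0.084},
    {"tx": 0, "ty": 0, "tz": -0.06, "spin": 0, "fingers": 0.084},
    {"tx": 0, "ty": 0.02, "tz": -0.1, "spin": 0, "fingers": 0.08},
    {"tx": 0.02, "ty": 0.04, "tz": -0.12, "spin": 0, "fingers": 0.07},
    {"tx": 0.04, "ty": 0.045, "tz": -0.12, "spin": 0, "fingers": 0.07},
    {"tx": 0.05, "ty": 0.045, "tz": -0.12, "spin": 0, "fingers": 0.07},
    {"tx": 0.05, "ty": 0.045, "tz": -0.12, "spin": 0, "fingers": 0.07},
  ],
)

```text
time: 19.5
tcp_pos: [520.2, -49.3, 164.5]
ee_rot: [-0.001, 0.705, 0.709, 0.005]
contact_force: [-0.9, 0.3, -0.7]
grip_width: 70.1
```

```bash
python3 - <<'E'
from h import *
c=shot("wrist"); s=c["s"]; print(s["time"],s["tcp_pos"],rot(s["ee_rot"]).round(3),s["contact_force"])
print(flat(c,(474.6,-102.5),16,30,38,52)); print(tip(c,(474.6,-102.5))[2])
xy=(417,1.5); print(hub(c,xy,13.5,26,30)); print(hub(c,xy,4.5,26,32))
print(tgt(s,(417,2,100)))
E
```

```text
19.5 [520.16539201 -49.25749555 164.5139142 ] [[-0.007  1.     0.006]
 [ 1.     0.006  0.009]
 [ 0.009  0.006 -1.   ]] [-0.85298306  0.25509878 -0.67177045]
(array([7.00000e-04, 6.00000e-04, 4.60171e+01]), 3219)
[ 474.4 -101.7   73. ]
((array([417.98,  -0.76]), 21.31, 0.2, 150), 17.6, array([417.5,  -0.7,  17.5]))
((array([418.77,  -2.06]), 26.5, 0.2, 185), 15.7, array([418. ,  -1.8,  12.8]))
[  51.35 -103.24   64.31]
```

>>> step_arm(
  plan=[
    {"tx": 0.017, "ty": -0.035, "tz": 0, "spin": 0.007, "fingers": 0.07},
    {"tx": 0.034, "ty": -0.07, "tz": 0.01, "spin": 0.007, "fingers": 0.07},
    {"tx": 0.05, "ty": -0.1025, "tz": 0.03, "spin": 0.007, "fingers": 0.07},
    {"tx": 0.05, "ty": -0.1025, "tz": 0.064, "spin": 0.007, "fingers": 0.07},
    {"tx": 0.05, "ty": -0.1025, "tz": 0.09, "spin": 0.007, "fingers": 0.07},
    {"tx": 0.05, "ty": -0.1025, "tz": 0.115, "spin": 0.007, "fingers": 0.07},
    {"tx": 0.05, "ty": -0.1025, "tz": 0.13, "spin": 0.007, "fingers": 0.07},
    {"tx": 0.05, "ty": -0.1025, "tz": 0.136, "spin": 0.007, "fingers": 0.07},
    {"tx": 0.05, "ty": -0.1025, "tz": 0.136, "spin": 0.007, "fingers": 0.07},
    {"tx": 0.05, "ty": -0.1025, "tz": 0.136, "spin": 0.007, "fingers": 0.07},
  ],
)

```text
time: 20.38
tcp_pos: [416.3, -1.4, 27.4]
ee_rot: [-0.002, 0.708, 0.706, 0.004]
contact_force: [0.9, -0.1, 0.9]
grip_width: 69.8
```

```bash
python3 - <<'E'
from h import *
s=monitor.read_state(); print(s["tcp_pos"],rot(s["ee_rot"]).round(3)); print(tgt(s,(417.7,0.5,21)))
E
```

```text
[416.27061244  -1.36775056  27.4089331 ] [[ 0.003  1.     0.003]
 [ 1.    -0.003  0.008]
 [ 0.008  0.003 -1.   ]]
[1.82 1.41 6.43]
```

>>> step_arm(
  plan=[
    {"tx": 0.0018, "ty": 0.0014, "tz": 0.003, "spin": 0, "fingers": 0.07},
    {"tx": 0.0018, "ty": 0.0014, "tz": 0.0062, "spin": 0, "fingers": 0.07},
    {"tx": 0.0018, "ty": 0.0014, "tz": 0.0062, "spin": 0, "fingers": 0.038},
    {"tx": 0.0018, "ty": 0.0014, "tz": 0.0062, "spin": 0, "fingers": 0.038},
    {"tx": 0.0018, "ty": 0.0014, "tz": 0.0062, "spin": 0, "fingers": 0.038},
    {"tx": 0.0018, "ty": 0.0014, "tz": 0.0062, "spin": 0, "fingers": 0.038},
    {"tx": 0.0018, "ty": 0.0014, "tz": 0.0062, "spin": 0, "fingers": 0.038},
  ],
)

```text
time: 20.97
tcp_pos: [417.9, 0.5, 21.5]
ee_rot: [-0.002, 0.708, 0.706, 0.004]
contact_force: [1.3, -0.5, 1.1]
grip_width: 42.1
```

>>> step_arm(
  plan=[
    {"tx": 0, "ty": 0, "tz": -0.03, "spin": 0, "fingers": 0.038},
    {"tx": 0, "ty": 0, "tz": -0.065, "spin": 0, "fingers": 0.038},
    {"tx": -0.02, "ty": 0.02, "tz": -0.095, "spin": 0, "fingers": 0.038},
    {"tx": -0.045, "ty": 0.047, "tz": -0.112, "spin": 0, "fingers": 0.038},
    {"tx": -0.072, "ty": 0.075, "tz": -0.112, "spin": 0, "fingers": 0.038},
    {"tx": -0.095, "ty": 0.1, "tz": -0.112, "spin": 0, "fingers": 0.038},
    {"tx": -0.102, "ty": 0.107, "tz": -0.112, "spin": 0, "fingers": 0.038},
    {"tx": -0.102, "ty": 0.107, "tz": -0.112, "spin": 0, "fingers": 0.038},
    {"tx": -0.102, "ty": 0.107, "tz": -0.112, "spin": 0, "fingers": 0.038},
    {"tx": -0.102, "ty": 0.107, "tz": -0.112, "spin": 0, "fingers": 0.038},
  ],
)

```text
time: 21.8
tcp_pos: [522.7, -101.2, 132.3]
ee_rot: [-0.003, 0.708, 0.707, 0.003]
contact_force: [0.9, -0.5, -1.0]
grip_width: 42.2
```

```bash
python3 - <<'E'
from h import *
c=shot("wrist"); c=shot("wrist","w10.png"); s=c["s"]; print(s["tcp_pos"],rot(s["ee_rot"]).round(3),s["contact_force"],s["grip_width"])
print(tip(c,(474.6,-102.3))); print(heldflange(c,22,3.8,13.8,28)); print(toolxy(c,[474.6,-102.3,72.7]))
cv2.imwrite("pics/w10c.png",cv2.resize(c["image"][90:330,130:390],None,fx=2.5,fy=2.5)[:,:,::-1])
E
```

```text
[ 522.72908797 -101.05806654  132.47235013] [[ 0.001  1.     0.001]
 [ 1.    -0.001  0.008]
 [ 0.008  0.001 -1.   ]] [ 0.0326255   1.13424914 -0.72654025] 41.8571512820273
((array([ 474.43, -102.48]), 6.83, 0.16, 64), 74.2, array([ 474.5, -102.5,   73.2]), 'uv', array([255.4, 139.4]))
{'hub': (array([-0.62, -0.84]), 0.18, 67), 'disc': (array([-0.76, -0.79]), 0.16, 66), 'plane': array([ 0.007, -0.012,  3.792])}
[ -1.78823708 -48.19179377  59.70794393]
```

View pics/w10c.png

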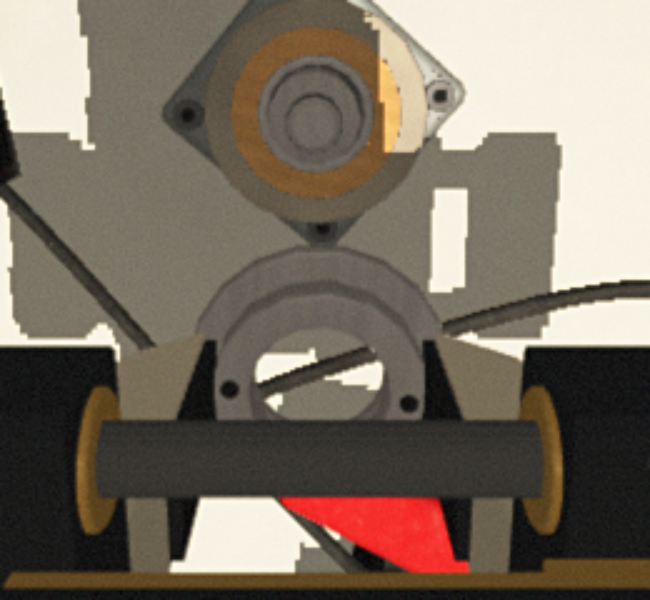

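>>> step_arm(
  plan=[
    {"tx": 0, "ty": -0.025, "tz": 0.005, "spin": 0, "fingers": 0.038},
    {"tx": -0.0012, "ty": -0.042, "tz": 0.015, "spin": 0, "fingers": 0.038},
    {"tx": -0.0012, "ty": -0.0474, "tz": 0.025, "spin": 0, "fingers": 0.038},
    {"tx": -0.0012, "ty": -0.0474, "tz": 0.025, "spin": 0, "fingers": 0.038},
    {"tx": -0.0012, "ty": -0.0474, "tz": 0.025, "spin": 0, "fingers": 0.038},
    {"tx": -0.0012, "ty": -0.0474, "tz": 0.025, "spin": 0, "fingers": 0.038},
    {"tx": -0.0012, "ty": -0.0474, "tz": 0.025, "spin": 0, "fingers": 0.038},
    {"tx": -0.0012, "ty": -0.0474, "tz": 0.025, "spin": 0, "fingers": 0.038},
  ],
)

```text
time: 22.57
tcp_pos: [476.7, -101.9, 108.2]
ee_rot: [-0.002, 0.707, 0.707, 0.004]
contact_force: [-0.7, -0.7, -2.0]
grip_width: 42.2
```

```bash
python3 - <<'E'
from h import *
c=shot("wrist"); c=shot("wrist"); s=c["s"]; print(s["tcp_pos"],s["contact_force"]); print(heldflange(c,22,3.8,13.8,28))
print(toolxy(c,[474.5,-102.5,72.7])-[-.75,-.9,0])
E
```

```text
[ 476.48843114 -102.02301591  108.06737405] [ 0.27633744  0.27753307 -0.59633861]
{'hub': (array([-0.62, -0.85]), 0.21, 67), 'disc': (array([-0.67, -0.75]), 0.18, 66), 'plane': array([ 0.008, -0.013,  3.773])}
[-1.14980934e-02 -1.18791263e+00  3.53566579e+01]
```

>>> step_arm(
  plan=[
    {"tx": 0, "ty": -0.0012, "tz": 0.003, "spin": 0, "fingers": 0.038},
    {"tx": 0, "ty": -0.0012, "tz": 0.009, "spin": 0, "fingers": 0.038},
    {"tx": 0, "ty": -0.0012, "tz": 0.015, "spin": 0, "fingers": 0.038},
    {"tx": 0, "ty": -0.0012, "tz": 0.02, "spin": 0, "fingers": 0.038},
    {"tx": 0, "ty": -0.0012, "tz": 0.0235, "spin": 0, "fingers": 0.038},
    {"tx": 0, "ty": -0.0012, "tz": 0.0235, "spin": 0, "fingers": 0.038},
    {"tx": 0, "ty": -0.0012, "tz": 0.0235, "spin": 0, "fingers": 0.038},
  ],
)

```text
time: 23.25
tcp_pos: [474.8, -101.7, 84.0]
ee_rot: [-0.002, 0.707, 0.707, 0.004]
contact_force: [0.3, 0.1, -0.5]
grip_width: 41.9
```

```bash
python3 - <<'E'
from h import *
c=shot("wrist"); c=shot("wrist"); s=c["s"]; print(s["tcp_pos"],s["contact_force"]); print(heldflange(c,22,3.8,13.8,28))
print(toolxy(c,[474.5,-102.5,72.7])-[-.75,-.9,0])
E
```

```text
[ 475.11566968 -101.76847812   84.27402106] [ 0.53261955 -0.11709658 -0.88853904]
{'hub': (array([-0.65, -0.8 ]), 0.21, 67), 'disc': (array([-0.71, -0.76]), 0.2, 65), 'plane': array([ 0.009, -0.01 ,  3.809])}
[-0.07726099  0.25919274 11.5662069 ]
```

>>> step_arm(
  plan=[
    {"tx": 0, "ty": 0.0002, "tz": 0.002, "spin": 0, "fingers": 0.038},
    {"tx": 0, "ty": 0.0002, "tz": 0.004, "spin": 0, "fingers": 0.038},
    {"tx": 0, "ty": 0.0002, "tz": 0.006, "spin": 0, "fingers": 0.038},
    {"tx": 0, "ty": 0.0002, "tz": 0.008, "spin": 0, "fingers": 0.038},
    {"tx": 0, "ty": 0.0002, "tz": 0.01, "spin": 0, "fingers": 0.038},
    {"tx": 0, "ty": 0.0002, "tz": 0.012, "spin": 0, "fingers": 0.038},
    {"tx": 0, "ty": 0.0002, "tz": 0.012, "spin": 0, "fingers": 0.038},
  ],
)

```text
time: 23.93
tcp_pos: [475.2, -101.7, 72.0]
ee_rot: [-0.002, 0.707, 0.707, 0.004]
contact_force: [-0.2, -0.3, -0.1]
grip_width: 42.2
```

```bash
python3 - <<'E'
from h import *
c=shot("wrist"); s=c["s"]; print(s["tcp_pos"],s["contact_force"]); print(heldflange(c,22,3.8,13.8,28))
print(toolxy(c,[474.5,-102.5,72.7])-[-.75,-.9,0])
E
```

```text
[ 475.20493646 -101.66366747   72.01901952] [-0.21538945 -0.30212226 -0.10544926]
{'hub': (array([-0.64, -0.8 ]), 0.15, 67), 'disc': (array([-0.78, -0.8 ]), 0.19, 65), 'plane': array([ 0.01 , -0.014,  3.751])}
[-0.08100782  0.19681734 -0.68926199]
```

>>> step_arm(
  plan=[
    {"tx": 0, "ty": 0.0001, "tz": 0.002, "spin": 0, "fingers": 0.038},
    {"tx": 0, "ty": 0.0001, "tz": 0.004, "spin": 0, "fingers": 0.038},
    {"tx": 0, "ty": 0.0001, "tz": 0.006, "spin": 0, "fingers": 0.038},
    {"tx": 0, "ty": 0.0001, "tz": 0.006, "spin": 0, "fingers": 0.038},
    {"tx": 0, "ty": 0.0001, "tz": 0.006, "spin": 0, "fingers": 0.038},
  ],
)

```text
time: 24.4
tcp_pos: [475.3, -101.6, 66.0]
ee_rot: [-0.002, 0.707, 0.707, 0.004]
contact_force: [-1.0, 0.6, -1.0]
grip_width: 42.0
```

>>> step_arm(
  plan=[
    {"tx": 0, "ty": 0, "tz": 0, "spin": 0, "fingers": 0.065},
    {"tx": 0, "ty": 0, "tz": 0, "spin": 0, "fingers": 0.065},
    {"tx": 0, "ty": 0, "tz": 0, "spin": 0, "fingers": 0.065},
    {"tx": 0, "ty": 0, "tz": -0.02, "spin": 0, "fingers": 0.065},
    {"tx": 0, "ty": 0, "tz": -0.06, "spin": 0, "fingers": 0.065},
    {"tx": 0, "ty": 0.02, "tz": -0.1, "spin": 0, "fingers": 0.065},
    {"tx": 0, "ty": 0.045, "tz": -0.12, "spin": 0, "fingers": 0.065},
    {"tx": 0, "ty": 0.045, "tz": -0.12, "spin": 0, "fingers": 0.065},
    {"tx": 0, "ty": 0.045, "tz": -0.12, "spin": 0, "fingers": 0.065},
  ],
)

```text
time: 25.15
tcp_pos: [522.5, -102.7, 188.1]
ee_rot: [-0.0, 0.707, 0.707, 0.005]
contact_force: [-1.2, -0.1, -0.0]
grip_width: 65.1
```

```bash
python3 - <<'E'
from h import *
c=shot("wrist"); c=shot("wrist","w11.png"); s=c["s"]; print(s["time"],s["tcp_pos"],s["contact_force"])
xy=(474.5,-102.5); print(flat(c,xy,14,21,55,70)); print(flat(c,xy,23.5,27,46,56)); print(flat(c,xy,28.5,32,40,48)); print(hub(c,xy,58,66,26))
t=shot("top","top2.png"); P=cloud(t)
for xy in((487,402),(480,-100)):
    p=P[(np.hypot(P[:,:,0]-xy[0],P[:,:,1]-xy[1])<18)]; print(np.percentile(p[:,2],[25,50,75]).round(0))
cv2.imwrite("pics/w11c.png",np.hstack([cv2.resize(c["image"][50:230,160:350],(380,360)),cv2.resize(t["image"][150:250,150:270],(400,360))])[:,:,::-1])
E
```

```text
25.2 [ 520.15356976 -102.60359197  186.33877769] [-5.14434936e-01  1.06088069e-03 -1.08165121e+00]
(array([-2.00000e-03, -1.20000e-03,  6.15646e+01]), 1180)
(array([5.20000e-03, 2.70000e-03, 5.16976e+01]), 755)
(array([1.10000e-03, 2.80000e-03, 4.55395e+01]), 701)
((array([ 474.96, -102.08]), 21.22, 0.23, 150), 61.4, array([ 474.4, -102.3,   61.2]))
[53. 59. 61.]
[390. 617. 624.]
```

View pics/w11c.png

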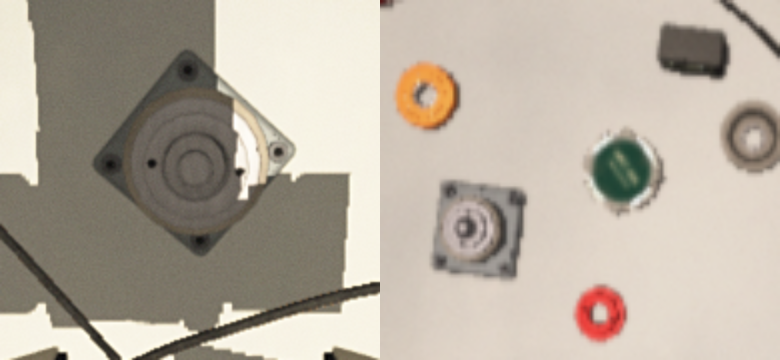

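Both arbors are made up and flat, and the gripper is clear. The cup wheel, tin, cube and look-alikes have not moved. Handing in.

```bash
python3 -c "
from rig import order; print(order.finish_job())"
```

```text
the job is handed in; nothing more can be done
None
```

I made up both arbors and handed the job in at about 25 s of robot time. The slim arbor has the small wheel with the small flange on top. The thick arbor has the large wheel with the large flange on top. On both, the wheel went on first and the flange sits hub up.

**Seating:** the last wrist-camera readings are below. The camera reads about 1.5–2 mm high everywhere, bench included, and these heights fit full seating with that allowance. Tilts were all under 1% (at most about 0.5°).

| Surface | Slim arbor (mm) | Thick arbor (mm) | Expected (mm) |
|---|---|---|---|
| Wheel face | 45.5 | 45.5 | 44 |
| Flange disc | 51.8 | 51.7 | 50 |
| Hub top | 61.6 | 61.6 | 60 |

**Centring and forces:** the hub centres lie within about 0.6 mm of the spindle axes. The force readings I took stayed under about 7 N.

**Left alone:** nothing in the job touched the cup wheel, paste tin, angle cube or the red and orange look-alikes. In the last top view the cup, tin, cube, orange wheel and one red flange appeared unmoved. The other red flange was outside that crop.

**Did not agree or failed:**
- My first move call was refused and had no effect.
- Arm moves landed up to 10 mm off their target before settling, so I corrected from measured poses before each fit.
- The small wheel was pushed about 8 mm sideways as the jaws closed on it. I re-measured it in the gripper before fitting.
- The final top-view depth check of the thick arbor was useless because the arm blocked the view. That arbor's result rests on the wrist camera alone.

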